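Put the tea-time shortbread away and bolt the biscuit chest

ROBOT

A 6-joint arm with a two-finger parallel gripper is mounted at the origin on the work surface. World frame = base frame: x ahead of the robot, y to its left, z up, the work surface at z = 0. Lengths are in m, angles in rad, forces in N, time in s.
With the tool pointing down it reaches from about 0.4 to 0.825 m from the base axis. Payload 7 kg.
Tool frame: the origin (TCP) lies on the centre line of the jaws, within the pads' length; the fingertips stand 22 mm ahead of it and the grasp point (between the pads) lies 3 mm ahead of it; z points along the fingers, y is the line along which they close (so a half turn about z gives the same grasp; the last joint's range is limited). The gripper opens to 88 mm and grips with 3 to 60 N. Pads are 19 mm wide; open, the fingers measure 130 mm over their backs; the gripper's body (78 mm by 193 mm) begins 47 mm behind the grasp point.
Start: joints at [-0.904, 0.359, 0.012, 0, -1.224, -0.288], TCP at [0.25, -0.627, 0.209] pointing down, gripper open.
Joint ranges: [-3.07, 3.07], [-1.43, 2.12], [-1.02, 1.25], [-3.03, 1.67], [-3.05, -0], [-3.03, 3.03]. Speed limits (rad/s): [2.39, 2.39, 3.01, 3.14, 3.14, 3.14].

INTERFACE

Orientations are given as [roll, pitch, yaw] about the fixed x, y, z axes, in that order (R = Rz(yaw) Ry(pitch) Rx(roll)).
In Python, from station import arm gives the robot as it stands.
- The arm moves only by the tool arm_command, never from a script. Its argument "series" is one flat list of numbers, 7 for each row, row after row: the turn, a rotation vector about the tool's x, y, z each as a share of 90 degrees, from -1 to 1, then the shift along the tool's x, y, z each as a share of 0.1 m, from -1 to 1, then the opening, from 0 (shut) to 1 (fully open). A call has 1 to 8 rows; each row is the pose to reach, as a shift and turn from the pose commanded when the call began, along the tool's axes at that moment; what a row does not reach only later rows make up. A row lasts 1/8 s, in which the tool goes at most 62.5 mm and 10.7 degrees, less where a joint would pass 70% of its speed; a pose out of reach is approached as far as the arm can. A call with a number of a shift or a turn outside -1 to 1 is refused whole. A call with a gripper value outside its range is refused whole. The fingers move at their own pace and stop on an object; "force" is the grip in N (left out, the last holds). Time passes only in rows, so rows that repeat a pose let the fingers close. It gives the time, the measured TCP pose, the force, the opening and the grip force at its end, in the units of the state.
- arm.get_state(): the state, without advancing time (a new reading comes with each control period).
- arm.grab_frame(name): name is "side" or "top" or "wrist"; returns the picture (384x512x3 uint8, blue, green, red); there is no depth.
- arm.camera_model(name): a dict with "fovy" (degrees; the focal length in pixels is half the picture's height over the tangent of half this angle, whatever the lens; pixels are square), "cx", "cy" (the principal point, pixels), "pose" (4x4, takes a point from camera to world coordinates). Camera axes: x right, y down, z forward; pixel columns grow to the right and rows downward; lengths in m; the calibration is good to about 2 mm. A picture is of the moment at which its call begins: read the wrist's pose just before it. camera_model takes no time and is no camera call; for the wrist camera it gives the pose at the moment of the call.
- arm.job_done(): hands the job in; it is judged then, once.
The state is a dict: "t": time; "q": joint angles; "qd": joint speeds; "joint_efforts": joint torques, N m; "eef_pos": TCP position; "ee_rot": TCP orientation; "force": force on the tool from outside, world axes, zero at the start; "moment": the same for the moment, N m; "width": finger opening in m; "gripper_force": force on a finger pad.
Only numpy, scipy, OpenCV 4.12 (cv2) and the standard library are available. Lean on these libraries where they do the work, as an engineer would, in place of code of your own. Each camera call takes 0.05 s, during which the arm holds its last target. There are 200 camera calls.

TASK

Tea is over: draw the bolt on the biscuit chest and slide its lid open, tip the shortbread on the white tray off its open end into the chest, and put the stray bars lying on the table in as well. Put the empty tray back down upright on the table clear of the chest, slide the lid fully shut over all the shortbread, and shoot the bolt fully home into its keeper. Leave the mug and the two jars alone.

Things in the scene. Friction and masses are not known exactly. Their poses are not given: they have to be found in the camera images.
- chest_in (a point): Centre of the compartment's floor, 8 mm above the table; axes as the chest's. Seen from above the compartment reaches 77 mm either way in x and from -87 mm (where the solid covered half begins) to +75 mm (inside of the end wall) in y; it is 84 mm deep up to the underside of the lid.
- chest: Fixed light-wood biscuit chest, 170 mm (its x) x 340 mm (its y), walls 92 mm high, 8 mm thick, dark guide strips along the top edges up to 106 mm. Origin at the centre of its underside, z up. The -y half is solid, decked over; the +y half is the compartment under the sliding lid. The brass keeper is on its -x edge at y = 129 mm, up to 130 mm high. At yaw 0, +y is the robot's left.
- lid (a joint): Flat sliding lid of the chest, mid-brown wood, 146 (x) x 164 (y) x 12 mm, top 105 mm above the table. m slid open along the chest's -y: 0 = fully shut against its stop, 0.155 = fully open over the solid half (it then still covers the first 11 mm of the compartment). Friction about 2.5 N; stays where left. Cannot slide while the bolt sits in its keeper.
- lid_handle (a point): Grip point of the lid's handle: a dark wooden bar standing on the lid, 70 mm along the chest's x, 16 mm thick in the chest's y, 40 mm tall (its top is 145 mm above the table, this point 130 mm). Moves with the lid. Axes as the chest's.
- bolt (a joint): Steel barrel bolt on the lid; slides along the chest's x. 0 = fully home in the keeper, 0.045 = fully drawn (pulled to the chest's +x); its nose is clear of the keeper above about 0.025. Friction about 2 N; stays where left. Its nose lines up with the keeper only when the lid is fully shut (within about 2 mm).
- bolt_knob (a point): Grip point of the bolt's upright steel knob: a 16 mm diameter post whose top is 164 mm above the table, this point 150 mm. Moves with bolt and lid. Brass straps that carry the bolt, up to 128 mm above the table, stand beside the post's foot on its keeper side. Axes as the chest's.
- tray: Loose white glazed serving tray, 0.25 kg: pan 160 mm (its x) x 120 mm (its y), floor 6 mm thick and slippery (friction about 0.3), side walls 28 mm high and 5 mm thick, back wall 40 mm high at x = -80 mm, no wall at the +x end. Origin at the centre of the pan's underside; z up.
- tray_handle (a point): Grip point on the tray's dark wooden handle bar, 120 mm behind the tray's origin (-x), 31 mm above its underside. The bar runs along the tray's x, from 80 to 170 mm behind the origin, 24 mm wide in y, 26 mm tall (18 to 44 mm above the underside). Axes as the tray's.
- tray_lip (a point): Middle of the tray's open edge, at the tray's x = +80 mm, on top of its floor.
- tray_bar1: On the tray at the start (if present): a chunky shortbread bar, 60 x 32 x 22 mm (x, y, z), 40 g, golden with one chocolate-dipped end (+x); origin at the centre of its underside as it lies flat, x along its length, z up. Not every one is present: 2 to 4 of the four.
- tray_bar2: On the tray at the start (if present): a chunky shortbread bar, 60 x 32 x 22 mm (x, y, z), 40 g, golden with one chocolate-dipped end (+x); origin at the centre of its underside as it lies flat, x along its length, z up. Not every one is present: 2 to 4 of the four.
- tray_bar3: On the tray at the start (if present): a chunky shortbread bar, 60 x 32 x 22 mm (x, y, z), 40 g, golden with one chocolate-dipped end (+x); origin at the centre of its underside as it lies flat, x along its length, z up. Not every one is present: 2 to 4 of the four.
- tray_bar4: On the tray at the start (if present): a chunky shortbread bar, 60 x 32 x 22 mm (x, y, z), 40 g, golden with one chocolate-dipped end (+x); origin at the centre of its underside as it lies flat, x along its length, z up. Not every one is present: 2 to 4 of the four.
- stray_bar1: Stray on the table between tray and chest (if present): a chunky shortbread bar, 60 x 32 x 22 mm (x, y, z), 40 g, golden with one chocolate-dipped end (+x); origin at the centre of its underside as it lies flat, x along its length, z up. Not every one is present: 2 or 3 of the three.
- stray_bar2: Stray on the table between tray and chest (if present): a chunky shortbread bar, 60 x 32 x 22 mm (x, y, z), 40 g, golden with one chocolate-dipped end (+x); origin at the centre of its underside as it lies flat, x along its length, z up. Not every one is present: 2 or 3 of the three.
- stray_bar3: Stray on the table between tray and chest (if present): a chunky shortbread bar, 60 x 32 x 22 mm (x, y, z), 40 g, golden with one chocolate-dipped end (+x); origin at the centre of its underside as it lies flat, x along its length, z up. Not every one is present: 2 or 3 of the three.
- mug: Bystander: grey mug, 80 mm wide, 85 mm tall; origin at the centre of its underside. Leave alone.
- sugar_jar: Bystander: white sugar jar with steel cap, 84 mm wide, 110 mm tall; origin at the centre of its underside. Leave alone.
- jam_jar: Bystander: amber jam jar with a red cap, 68 mm wide, 100 mm tall; origin at the centre of its underside. Leave alone.
Mind the look-alikes: they are no part of the job. What is shaped like the stray_bar3 but green, red or turquoise is not meant.

How it is judged:
On the way, in this order (a step that is already met when the one before it is completed fails the run):
1. the bolt is drawn and the lid is slid well open (value of joint lid above 0.12 m and value of joint bolt above 0.02 m), for 0.2 s.
2. the tray is tipped with its open end down over the open compartment (horizontal distance between tray_lip and chest_in below 0.13 m and angle between tray's own z axis and vertical above 0.4 rad and height (world z) of tray_handle above 0.15 m and height (world z) of tray_lip below 0.2 m and value of joint lid above 0.1 m), for 0.2 s.
3. every bar is in the compartment and the lid is fully shut, the bolt still drawn (x of tray_bar1 in the frame of chest_in between -0.08 and 0.08 m and y of tray_bar1 in the frame of chest_in between -0.09 and 0.08 m and z of tray_bar1 in the frame of chest_in between -0.01 and 0.08 m and x of tray_bar2 in the frame of chest_in between -0.08 and 0.08 m and y of tray_bar2 in the frame of chest_in between -0.09 and 0.08 m and z of tray_bar2 in the frame of chest_in between -0.01 and 0.08 m and x of tray_bar3 in the frame of chest_in between -0.08 and 0.08 m and y of tray_bar3 in the frame of chest_in between -0.09 and 0.08 m and z of tray_bar3 in the frame of chest_in between -0.01 and 0.08 m and x of tray_bar4 in the frame of chest_in between -0.08 and 0.08 m and y of tray_bar4 in the frame of chest_in between -0.09 and 0.08 m and z of tray_bar4 in the frame of chest_in between -0.01 and 0.08 m and x of stray_bar1 in the frame of chest_in between -0.08 and 0.08 m and y of stray_bar1 in the frame of chest_in between -0.09 and 0.08 m and z of stray_bar1 in the frame of chest_in between -0.01 and 0.08 m and x of stray_bar2 in the frame of chest_in between -0.08 and 0.08 m and y of stray_bar2 in the frame of chest_in between -0.09 and 0.08 m and z of stray_bar2 in the frame of chest_in between -0.01 and 0.08 m and x of stray_bar3 in the frame of chest_in between -0.08 and 0.08 m and y of stray_bar3 in the frame of chest_in between -0.09 and 0.08 m and z of stray_bar3 in the frame of chest_in between -0.01 and 0.08 m and value of joint lid below 0.005 m and value of joint bolt above 0.02 m), for 0.2 s.
4. the bolt is shot home with the lid shut (value of joint each of lid, bolt below 0.005 m), for 0.2 s.
At the end, for the whole second after the job is handed in: Every shortbread bar lies in the chest's compartment below the lid, the lid is shut and the bolt home (each within 5 mm), and the tray lies at rest upright (within 0.1 rad) on the table (all of step 4 and x of tray_bar1 in the frame of chest_in between -0.08 and 0.08 m and y of tray_bar1 in the frame of chest_in between -0.09 and 0.08 m and z of tray_bar1 in the frame of chest_in between -0.01 and 0.08 m and x of tray_bar2 in the frame of chest_in between -0.08 and 0.08 m and y of tray_bar2 in the frame of chest_in between -0.09 and 0.08 m and z of tray_bar2 in the frame of chest_in between -0.01 and 0.08 m and x of tray_bar3 in the frame of chest_in between -0.08 and 0.08 m and y of tray_bar3 in the frame of chest_in between -0.09 and 0.08 m and z of tray_bar3 in the frame of chest_in between -0.01 and 0.08 m and x of tray_bar4 in the frame of chest_in between -0.08 and 0.08 m and y of tray_bar4 in the frame of chest_in between -0.09 and 0.08 m and z of tray_bar4 in the frame of chest_in between -0.01 and 0.08 m and x of stray_bar1 in the frame of chest_in between -0.08 and 0.08 m and y of stray_bar1 in the frame of chest_in between -0.09 and 0.08 m and z of stray_bar1 in the frame of chest_in between -0.01 and 0.08 m and x of stray_bar2 in the frame of chest_in between -0.08 and 0.08 m and y of stray_bar2 in the frame of chest_in between -0.09 and 0.08 m and z of stray_bar2 in the frame of chest_in between -0.01 and 0.08 m and x of stray_bar3 in the frame of chest_in between -0.08 and 0.08 m and y of stray_bar3 in the frame of chest_in between -0.09 and 0.08 m and z of stray_bar3 in the frame of chest_in between -0.01 and 0.08 m and angle between tray's own z axis and vertical below 0.1 rad and height (world z) of tray between -0.01 and 0.012 m and linear speed of tray below 0.02 m/s); the robot touches nothing.
It fails at once if the mug is knocked (moved over 40 mm or tipped) (distance of mug from where it was at the start of the episode above 0.04 m or angle between mug's own z axis and vertical above 0.4 rad).
It fails at once if the sugar jar is knocked (moved over 40 mm or tipped) (distance of sugar_jar from where it was at the start of the episode above 0.04 m or angle between sugar_jar's own z axis and vertical above 0.4 rad).
It fails at once if the jam jar is knocked (moved over 40 mm or tipped) (distance of jam_jar from where it was at the start of the episode above 0.04 m or angle between jam_jar's own z axis and vertical above 0.4 rad).
Of tray_bar1, tray_bar2, tray_bar3, tray_bar4 only 2 to 4 are there at a start; the rules pass over those that are not, and their reading is None.
Of stray_bar1, stray_bar2, stray_bar3 only 2 to 3 are there at a start; the rules pass over those that are not, and their reading is None.
At some moment in a run one of stray_bar1, stray_bar2, stray_bar3 may be knocked a few centimetres aside while the robot is not near it.
It also fails if it takes over 210 s, if anything falls off the work surface, if the arm or the gripper's body presses on something with over 40 N, if the wrist force passes 120 N, or if a joint passes its speed limit or range.

## Working session

There is one attempt and no reset: what is moved stays moved. The work goes in short steps, Python scripts to look and compute and a tool call to move; the robot and the scene stay as the last step left them, time stands still between calls to the robot, and variables do not carry over. Pictures are saved under pics/ and viewed, at most 14 in all, crops included, and the job is handed in when it is done.

Besides the shell and the picture viewer there is one more tool, called in YAML: its name, and indented under it one key for each argument. arm_command: Moves the arm, as the interface text tells. Its arguments: {"type":"object","properties":{"series":{"type":"array"},"force":{"type":"number"}},"required":["series"]}

```bash
mkdir -p pics; ls; python3 - <<'E'
from station import arm
import cv2,numpy as np
for n in("top","side"):
    cv2.imwrite(f"pics/{n}0.png",arm.grab_frame(n)); m=arm.camera_model(n); print(n,m)
print(arm.get_state())
a=cv2.imread("pics/top0.png");cv2.imwrite("pics/top0b.png",cv2.resize(a,(800,600),interpolation=cv2.INTER_CUBIC))
E
```

```text
pics
top {'fovy': 56.22073189573891, 'cx': 252.64968882415488, 'cy': 190.5283395621427, 'pose': array([[ 0.02800886, -0.98324551,  0.18012152,  0.34072906],
       [-0.99958524, -0.02875691, -0.00154258,  0.05683063],
       [ 0.00669648, -0.18000361, -0.98364316,  1.07320544],
       [ 0.        ,  0.        ,  0.        ,  1.        ]])}
side {'fovy': 42.469384611656366, 'cx': 262.35217544921994, 'cy': 195.56664499101376, 'pose': array([[-0.94371696, -0.14105552,  0.29916826,  0.092242  ],
       [-0.32973101,  0.47230783, -0.81743671,  1.27125642],
       [-0.02599555, -0.87007393, -0.49223529,  0.85165743],
       [ 0.        ,  0.        ,  0.        ,  1.        ]])}
{'t': 0.1, 'q': array([-9.03868831e-01,  3.59291723e-01,  1.11352947e-02, -2.85406722e-04,
       -1.22411701e+00, -2.88081006e-01]), 'qd': array([ 0.00010637, -0.00043556,  0.00213672,  0.00174867, -0.00234334,
        0.00046696]), 'joint_efforts': array([-1.61977496e-03, -5.84163773e+01,  2.93752098e+01,  7.01556042e+00,
        1.02057066e-02, -5.85200632e-05]), 'eef_pos': array([ 0.24942101, -0.62671556,  0.20842919]), 'ee_rot': array([ 3.14010017e+00, -1.62443184e-04, -2.76284321e+00]), 'force': array([ 0.04250453, -0.30017839, -0.21361316]), 'moment': array([ 0.00121663, -0.01082944,  0.01247688]), 'gripper_force': 0.0, 'width': 0.08756487555657495}
```

View pics/top0b.png

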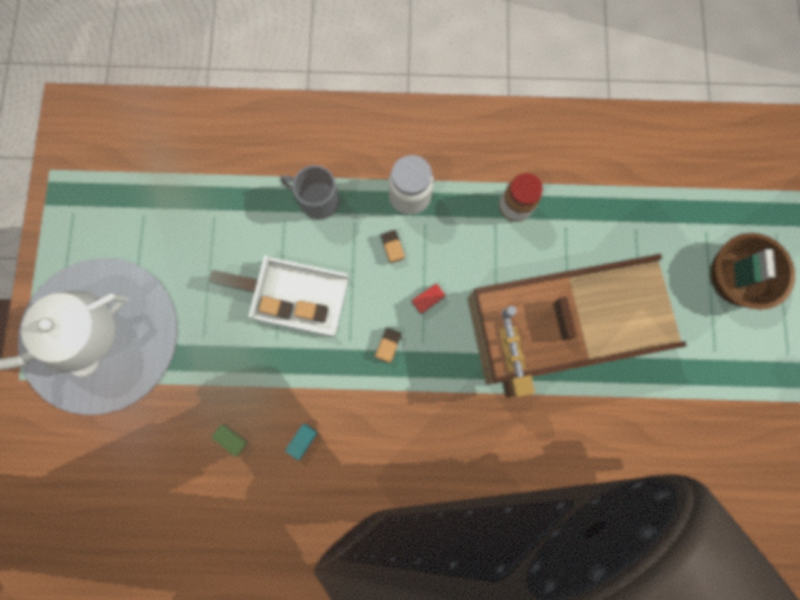

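View pics/side0.png

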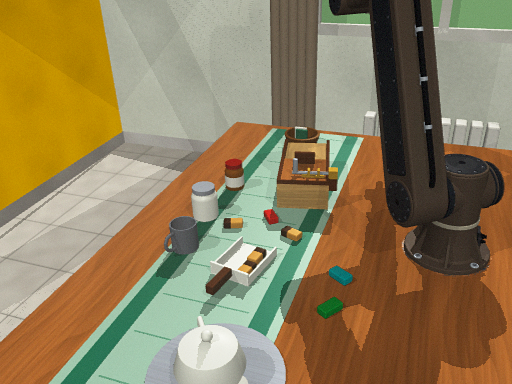

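The top view shows (800x600 pixels) the chest at (580,320) with its knob at (509,312) and lid handle at (565,318). The tray is at (300,295) with two bars at (275,306) and (310,312), and its handle points left. Strays lie at (393,247) and (388,346). The red, green and turquoise pieces are decoys. The side view agrees.

```bash
cat > h.py <<'E'
from station import arm
import numpy as np, cv2
from scipy.spatial.transform import Rotation as R
def ray(cam,px):
    f=192/np.tan(np.radians(cam["fovy"]/2)); P=np.asarray(cam["pose"])
    d=np.c_[(np.atleast_2d(px)-[cam["cx"],cam["cy"]])/f,np.ones(len(np.atleast_2d(px)))]
    return P[:3,3],d@P[:3,:3].T
def onz(cam,px,z):
    o,d=ray(cam,px); return o+d*((z-o[2])/d[:,2])[:,None]
def proj(cam,p):
    f=192/np.tan(np.radians(cam["fovy"]/2)); P=np.asarray(cam["pose"])
    c=(np.atleast_2d(p)-P[:3,3])@P[:3,:3]; return c[:,:2]/c[:,2:]*f+[cam["cx"],cam["cy"]]
def down(yaw): return R.from_euler("xyz",[np.pi,0,yaw])
def plan(wps,start=None):
    """wps: list of (pos, Rotation). Prints for each the tool-frame turn/shift shares from the previous."""
    if start is None:
        s=arm.get_state(); start=(s["eef_pos"],R.from_euler("xyz",s["ee_rot"]))
    for p,r in wps:
        p=np.asarray(p,float)
        sh=start[1].inv().apply(p-start[0])/0.1; t=(start[1].inv()*r).as_rotvec()/(np.pi/2)
        print("turn",t.round(3),"shift",sh.round(3),"->",p.round(3)); start=(p,r)
E
python3 - <<'E'
from h import *
c=arm.camera_model("top"); s=512/800
T=lambda l,z: onz(c,np.array(l)*s,z).round(4)
k=T([[472,292],[660,257],[684,346],[490,382]],.106)
print("chest",k.tolist(),[np.linalg.norm(k[i]-k[(i+1)%4]).round(3) for i in range(4)])
print("center",k.mean(0),"yaw",[np.arctan2(-(a-b)[0],(a-b)[1]) for a,b in((k[0],k[1]),(k[3],k[2]))])
print("knob",T([[509,312]],.164),"handle ends",T([[560,299],[570,337]],.145))
t=T([[265,257],[348,274],[335,334],[250,318]],.034);print("tray",t.tolist(),[np.linalg.norm(t[i]-t[(i+1)%4]).round(3) for i in range(4)]);print("handle",T([[212,278],[255,284]],.044))
im=cv2.imread("pics/top0.png");hsv=cv2.cvtColor(im,cv2.COLOR_BGR2HSV)
for nm,x,y,z in(("s1",393,247,.022),("s2",388,346,.022),("t1",276,306,.028),("t2",311,312,.028),("red",428,298,.022)):print(nm,T([[x,y]],z))
print("mug,sugar,jam",T([[317,192]],.085),T([[411,172]],.11),T([[525,186]],.1))
E
```

```text
chest [[0.532, -0.08, 0.106], [0.6053, -0.4146, 0.106], [0.4476, -0.4472, 0.106], [0.3764, -0.1112, 0.106]] [np.float64(0.343), np.float64(0.161), np.float64(0.343), np.float64(0.159)]
center [ 0.490325 -0.26325   0.106   ] yaw [np.float64(0.2156607218892955), np.float64(0.20881580340440772)]
knob [[ 0.4889 -0.1326  0.164 ]] handle ends [[ 0.5166 -0.2227  0.145 ]
 [ 0.4528 -0.2377  0.145 ]]
tray [[0.6025, 0.3043, 0.034], [0.5741, 0.1451, 0.034], [0.4592, 0.1643, 0.034], [0.4846, 0.3241, 0.034]] [np.float64(0.162), np.float64(0.116), np.float64(0.162), np.float64(0.12)]
handle [[0.5567 0.3981 0.044 ]
 [0.5476 0.317  0.044 ]]
s1 [[0.6328 0.0614 0.022 ]]
s2 [[0.4409 0.0653 0.022 ]]
t1 [[0.5097 0.2784 0.028 ]]
t2 [[0.5002 0.212  0.028 ]]
red [[ 0.5345 -0.0081  0.022 ]]
mug,sugar,jam [[0.7163 0.2047 0.085 ]] [[0.7503 0.0323 0.11  ]] [[ 0.7338 -0.1773  0.1   ]]
```

```bash
python3 - <<'E'
from h import *
r=down(-1.359)
plan([([.25,-.627,.30],r),([.32,-.50,.32],r),([.36,-.37,.33],r),([.41,-.25,.33],r),([.45,-.16,.33],r)])
E
```

```text
turn [ 0.001  0.001 -0.894] shift [-0.004 -0.003 -0.916] -> [ 0.25  -0.627  0.3  ]
turn [0. 0. 0.] shift [-1.094 -0.951 -0.2  ] -> [ 0.32 -0.5   0.32]
turn [0. 0. 0.] shift [-1.187 -0.664 -0.1  ] -> [ 0.36 -0.37  0.33]
turn [0. 0. 0.] shift [-1.068 -0.741 -0.   ] -> [ 0.41 -0.25  0.33]
turn [0. 0. 0.] shift [-0.796 -0.58  -0.   ] -> [ 0.45 -0.16  0.33]
```

arm_command:
  series: [0,0,-0.894,0,0,-0.92,1,0,0,-0.894,0,0,-0.92,1,0,0,-0.894,0,0,-0.92,1,0,0,-0.894,0,0,-0.92,1,0,0,-0.894,0,0,-0.92,1,0,0,-0.894,0,0,-0.92,1,0,0,-0.894,0,0,-0.92,1,0,0,-0.894,0,0,-0.92,1]

```text
t: 1.1
eef_pos: [0.2495, -0.6269, 0.3007]
ee_rot: [3.141, 0.001, -1.354]
force: [0.5, 1.1, 0.6]
width: 0.0875
gripper_force: 0.0
```

arm_command:
  series: [0,0,0,-0.83,-0.59,-0.06,1,0,0,0,-0.83,-0.59,-0.06,1,0,0,0,-0.83,-0.59,-0.06,1]

```text
t: 1.48
eef_pos: [0.2907, -0.5317, 0.3081]
ee_rot: [-3.141, -0.001, -1.356]
force: [0.6, -0.1, 0.6]
width: 0.0875
gripper_force: 0.0
```

arm_command:
  series: [0,0,0,-0.83,-0.59,-0.06,1,0,0,0,-0.83,-0.59,-0.06,1,0,0,0,-0.83,-0.59,-0.06,1]

```text
t: 1.85
eef_pos: [0.3307, -0.4387, 0.3137]
ee_rot: [-3.141, -0.0, -1.356]
force: [-0.7, 0.1, -0.0]
width: 0.0877
gripper_force: 0.0
```

arm_command:
  series: [0,0,0,-0.83,-0.59,-0.06,1,0,0,0,-0.83,-0.59,-0.06,1,0,0,0,-0.83,-0.59,-0.06,1]

```text
t: 2.22
eef_pos: [0.3709, -0.3457, 0.3194]
ee_rot: [-3.141, -0.0, -1.356]
force: [0.3, -1.4, -0.2]
width: 0.0877
gripper_force: 0.0
```

arm_command:
  series: [0,0,0,-0.83,-0.59,-0.06,1,0,0,0,-0.83,-0.59,-0.06,1,0,0,0,-0.83,-0.59,-0.06,1]

```text
t: 2.6
eef_pos: [0.4111, -0.2524, 0.3252]
ee_rot: [3.141, 0.0, -1.357]
force: [0.6, -0.1, 0.6]
width: 0.0876
gripper_force: 0.0
```

arm_command:
  series: [0,0,0,-0.83,-0.59,-0.06,1,0,0,0,-0.83,-0.59,-0.06,1,0,0,0,-0.83,-0.59,-0.06,1,0,0,0,-0.83,-0.59,-0.06,1]

```text
t: 3.1
eef_pos: [0.4504, -0.1604, 0.3309]
ee_rot: [3.14, -0.0, -1.359]
force: [0.9, 0.1, -0.4]
width: 0.0881
gripper_force: 0.0
```

```bash
python3 - <<'E'
from h import *
c=arm.camera_model("wrist");im=arm.grab_frame("wrist");cv2.imwrite("pics/w1.png",im)
np.savez("w1.npz",**c);print(c,arm.get_state()["eef_pos"],arm.get_state()["ee_rot"])
print(proj(c,[[.4889,-.1326,.164],[.532,-.08,.106],[.3764,-.1112,.106]]))
E
```

```text
{'fovy': 60.03346795430785, 'cx': 255.75617443240617, 'cy': 187.3377364819024, 'pose': array([[-9.77607827e-01, -2.02278025e-01, -5.80218610e-02,
         4.65778509e-01],
       [-2.10432739e-01,  9.41011261e-01,  2.64982773e-01,
        -2.30925078e-01],
       [ 9.99032640e-04,  2.71258932e-01, -9.62505893e-01,
         5.05641499e-01],
       [ 0.00000000e+00,  0.00000000e+00,  0.00000000e+00,
         1.00000000e+00]])} [ 0.45025506 -0.16058654  0.33092203] [ 3.14065473e+00 -5.53569943e-05 -1.35980161e+00]
[[214.73877055 182.80201623]
 [179.23212533 203.3068959 ]
 [304.46141019 204.94529839]]
```

View pics/w1.png

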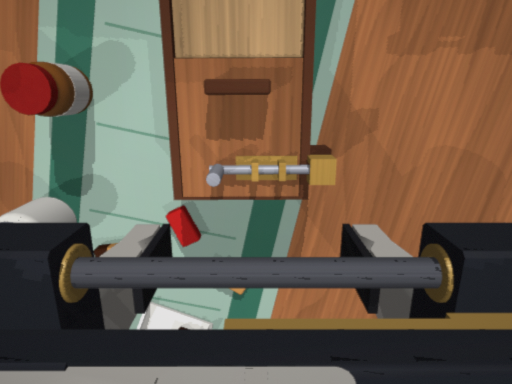

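The wrist view shows the knob top at (214,178) and the chest's near corners at (174,199) and (308,199). The handle spans (205..270, 80) and the lid's rear edge is at row 57.

```bash
python3 - <<'E'
from h import *
c=dict(np.load("w1.npz"))
k=onz(c,[[174,199],[308,199]],.106);print(k,np.linalg.norm(k[0]-k[1]))
print("yaw",np.arctan2((k[0]-k[1])[1],(k[0]-k[1])[0]))
e=onz(c,[[164,5],[174,195],[315,5],[308,195]],.106);print(e,[np.arctan2(-(b-a)[0],(b-a)[1]) for a,b in((e[0],e[1]),(e[2],e[3]))])
print("knob",onz(c,[[214,178]],.164),"handle top",onz(c,[[206,83],[270,83]],.145))
E
```

```text
[[ 0.53930649 -0.08428295  0.106     ]
 [ 0.37400601 -0.11980903  0.106     ]] 0.1690749884422591
yaw 0.21169792257257747
[[ 0.58185827 -0.30038957  0.106     ]
 [ 0.54007276 -0.08951581  0.106     ]
 [ 0.42214596 -0.33480666  0.106     ]
 [ 0.37533708 -0.12492277  0.106     ]] [np.float64(0.19562008976852166), np.float64(0.21943166865172012)]
knob [[ 0.49060094 -0.1376205   0.164     ]] handle top [[ 0.51804333 -0.23056368  0.145     ]
 [ 0.45324254 -0.24451422  0.145     ]]
```

```bash
python3 - <<'E'
from h import *
r=down(-1.361)
plan([([.4906,-.1376,.23],r),([.4906,-.1376,.156],r)])
E
```

```text
turn [ 0.001 -0.     0.001] shift [-0.14  -0.444  1.009] -> [ 0.491 -0.138  0.23 ]
turn [0. 0. 0.] shift [ 0.   -0.    0.74] -> [ 0.491 -0.138  0.156]
```

arm_command:
  series: [0,0,0,-0.14,-0.444,1,1,0,0,0,-0.14,-0.444,1,1,0,0,0,-0.14,-0.444,1,1]

```text
t: 3.52
eef_pos: [0.4891, -0.1371, 0.2277]
ee_rot: [3.134, 0.001, -1.36]
force: [-0.2, -0.6, 0.1]
width: 0.0877
gripper_force: 0.0
```

arm_command:
  series: [0,0,0,0,0,0.3,1,0,0,0,0,0,0.6,1,0,0,0,0,0,0.75,1,0,0,0,0,0,0.75,1,0,0,0,0,0,0.75,0,0,0,0,0,0,0.75,0,0,0,0,0,0,0.75,0,0,0,0,0,0,0.75,0]
  force: 30

```text
t: 4.53
eef_pos: [0.4911, -0.1362, 0.1565]
ee_rot: [-3.141, -0.0, -1.358]
force: [-0.4, 0.8, -0.5]
width: 0.0531
gripper_force: 0.0
```

arm_command:
  series: [0,0,0,0,0,0,0,0,0,0,0,0,0,0,0,0,0,0,0,0,0]

```text
t: 4.9
eef_pos: [0.491, -0.1363, 0.1562]
ee_rot: [3.141, 0.0, -1.359]
force: [-0.8, -0.1, -0.3]
width: 0.0232
gripper_force: 0.0
```

arm_command:
  series: [0,0,0,0,0,0,0,0,0,0,0,0,0,0,0,0,0,0,0,0,0]

```text
t: 5.28
eef_pos: [0.491, -0.1362, 0.1562]
ee_rot: [3.142, 0.0, -1.359]
force: [0.5, -0.6, -0.3]
width: 0.0007
gripper_force: 0.0
```

arm_command:
  series: [0,0,0,0,-0.1,0,0,0,0,0,0,-0.2,0,0,0,0,0,0,-0.3,0,0,0,0,0,0,-0.38,0,0,0,0,0,0,-0.44,0,0,0,0,0,0,-0.44,0,0]

```text
t: 6.02
eef_pos: [0.5343, -0.1269, 0.1561]
ee_rot: [3.141, 0.0, -1.358]
force: [0.8, -0.1, -0.2]
width: 0.0003
gripper_force: 0.0
```

arm_command:
  series: [0,0,0,0,0,-0.6,0,0,0,0,0,0,-1,1,0,0,0,-0.4,0,-1,1,0,0,0,-0.4,0,-1,1,0,0,0,-0.4,0,-1,1]

```text
t: 6.65
eef_pos: [0.5253, -0.0879, 0.2563]
ee_rot: [3.142, -0.0, -1.358]
force: [0.7, -0.2, 0.1]
width: 0.0349
gripper_force: 0.0
```

```bash
python3 - <<'E'
from h import *
c=arm.camera_model("wrist");im=arm.grab_frame("wrist");s=arm.grab_frame("side");t=arm.grab_frame("top")
np.savez("w2.npz",**c);print(c["pose"][:3,3],arm.get_state()["eef_pos"])
b=cv2.resize(s[110:230,240:370],(520,480),interpolation=cv2.INTER_CUBIC)[:384]
cv2.imwrite("pics/w2.png",np.vstack([cv2.resize(np.hstack([im,s]),(800,300)),np.hstack([cv2.resize(t,(400,300)),cv2.resize(s[120:216,250:378],(400,300))])]))
E
```

```text
[ 0.5406155  -0.15843489  0.43105676] [ 0.52546187 -0.08840846  0.25590269]
```

View pics/w2.png

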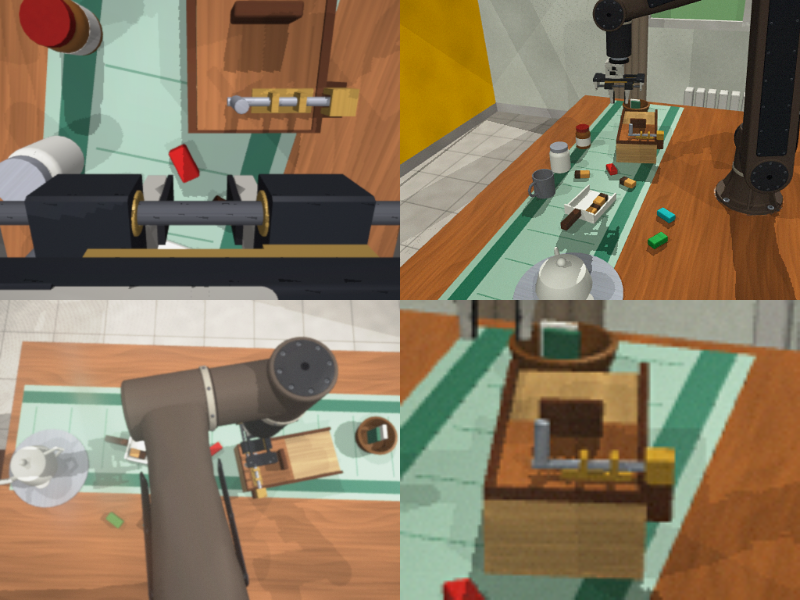

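The montage shows the bolt still home, with the knob top at wrist pixel about (307,133) and visible in the side crop. The fingers closed on nothing, so I'm checking the camera geometry.

```bash
python3 - <<'E'
from h import *
c2=dict(np.load("w2.npz"));c1=dict(np.load("w1.npz"));s=arm.camera_model("side");t=arm.camera_model("top")
o1,d1=ray(c1,[[214,178]]);o2,d2=ray(c2,[[307,133]]);o3,d3=ray(s,[[(543/400*128-128*1)+250,120+(425-300)*.32]])
o4,d4=ray(t,[[509*.64,312*.64]])
L=[(o1,d1[0]),(o2,d2[0]),(o3,d3[0]),(o4,d4[0])]
def tri(L):
    A=0;b=0
    for o,d in L:
        d=d/np.linalg.norm(d);M=np.eye(3)-np.outer(d,d);A=A+M;b=b+M@o
    return np.linalg.solve(A,b)
for i in((0,1),(0,2),(2,3),(0,3),(0,1,2,3)):print(i,tri([L[j] for j in i]))
st=arm.get_state();p=st["eef_pos"];Rm=R.from_euler("xyz",st["ee_rot"])
print("tip in side",proj(s,p+Rm.apply([0,0,.022])),"top",proj(t,[p]))
g=arm.grab_frame("side");cv2.imwrite("pics/s3.png",cv2.resize(g[40:216,200:420],None,fx=3,fy=3))
E
```

```text
(0, 1) [ 0.49193961 -0.13596993  0.15465937]
(0, 2) [ 0.48945346 -0.1360918   0.15688131]
(2, 3) [ 0.48854027 -0.13413717  0.15781289]
(0, 3) [ 0.49099939 -0.1347675   0.15324599]
(0, 1, 2, 3) [ 0.49053782 -0.1359108   0.15576805]
tip in side [[280.12040155 142.54646501]] top [[314.83241149 177.50479758]]
```

View pics/s3.png

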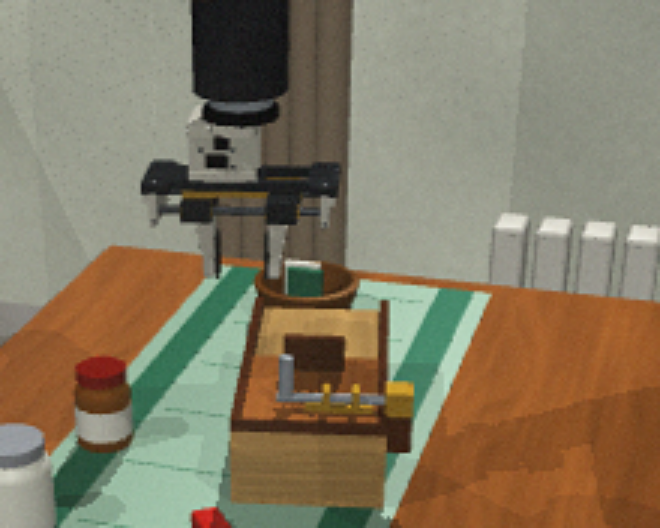

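```bash
python3 - <<'E'
from h import *
for n,e in(("w1",([.4503,-.1606,.3309],[3.14065,0,-1.3598])),):
    c=dict(np.load(n+".npz"));p=np.array(e[0]);r=R.from_euler("xyz",e[1])
    for z in(-.045,-.02,0,.022):print(z,proj(c,p+r.apply([[0,.044,z],[0,-.044,z]])).round(0).tolist())
im=cv2.imread("pics/w1.png")
s=arm.camera_model("side");t=arm.camera_model("top")
st=arm.get_state();p=st["eef_pos"];r=R.from_euler("xyz",st["ee_rot"])
print("w",st["width"],st["t"]);w=st["width"]/2
for cc in(s,t):print(proj(cc,p+r.apply([[0,w,.022],[0,-w,.022]])).round(0).tolist())
g=arm.grab_frame("top");cv2.imwrite("pics/t3.png",cv2.resize(g[120:270,240:440],(800,600)))
E
```

```text
-0.045 [[357.0, 266.0], [155.0, 266.0]]
-0.02 [[343.0, 241.0], [169.0, 241.0]]
0 [[334.0, 226.0], [178.0, 226.0]]
0.022 [[326.0, 213.0], [186.0, 213.0]]
w 0.050952322693150226 6.85
[[288.0, 143.0], [272.0, 142.0]]
[[315.0, 190.0], [311.0, 169.0]]
```

View pics/t3.png

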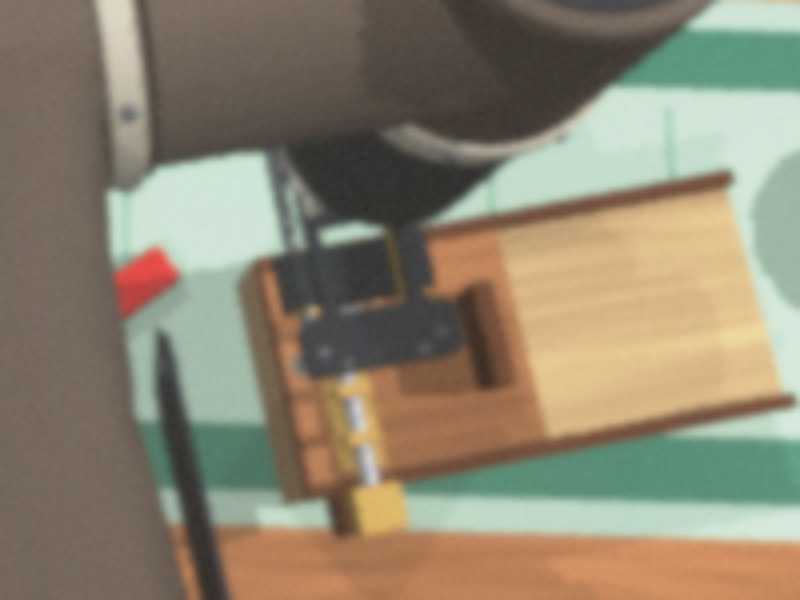

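```bash
python3 - <<'E'
from h import *
c=arm.camera_model("wrist");st=arm.get_state();im=arm.grab_frame("wrist");s=arm.grab_frame("side")
np.savez("w4.npz",**c);print(st["width"],st["eef_pos"],st["ee_rot"])
cv2.imwrite("pics/w4.png",np.hstack([cv2.resize(im[190:330,100:412],None,fx=1.6,fy=1.6)[:224],cv2.resize(s[90:146,250:324],None,fx=4,fy=4)]))
p=st["eef_pos"];r=R.from_euler("xyz",st["ee_rot"])
cs=arm.camera_model("side");ct=arm.camera_model("top")
for z in(-.12,-.1,-.05,-.02,0,.022):print(z,"w",proj(c,p+r.apply([[0,.044,z],[0,-.044,z]])).round(0).tolist(),"s",proj(cs,p+r.apply([[0,.044,z],[0,-.044,z]])).round(0).tolist(),"t",proj(ct,p+r.apply([[0,0,z]])).round(0).tolist())
E
```

```text
0.05506589105817801 [ 0.5254925  -0.08841919  0.2558974 ] [ 3.14080245e+00 -5.00199076e-05 -1.35925928e+00]
-0.12 w [[458.0, 438.0], [54.0, 438.0]] s [[294.0, 99.0], [265.0, 98.0]] t [[325.0, 165.0]]
-0.1 w [[416.0, 366.0], [96.0, 366.0]] s [[294.0, 105.0], [265.0, 105.0]] t [[323.0, 167.0]]
-0.05 w [[361.0, 272.0], [151.0, 272.0]] s [[294.0, 121.0], [266.0, 121.0]] t [[319.0, 173.0]]
-0.02 w [[343.0, 241.0], [169.0, 241.0]] s [[294.0, 130.0], [266.0, 130.0]] t [[316.0, 176.0]]
0 w [[334.0, 226.0], [178.0, 226.0]] s [[294.0, 136.0], [266.0, 136.0]] t [[315.0, 177.0]]
0.022 w [[326.0, 213.0], [186.0, 213.0]] s [[294.0, 143.0], [266.0, 142.0]] t [[313.0, 179.0]]
```

View pics/w4.png

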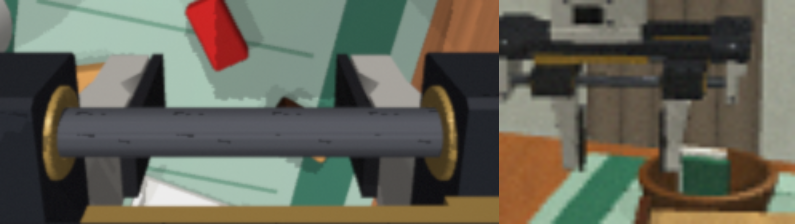

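The crop shows the fingertips at wrist row 224 with inner faces at columns 202 and 311, and at side row about 132. That puts the tips about 16 mm behind the reported TCP, not 22 mm ahead, so the fingers passed above the knob. I'll descend further and check the force.

```bash
python3 - <<'E'
from h import *
r=down(-1.361)
plan([([.4906,-.1368,.22],r),([.4906,-.1368,.128],r)])
E
```

```text
turn [ 0.    -0.     0.001] shift [0.401 0.444 0.36 ] -> [ 0.491 -0.137  0.22 ]
turn [0. 0. 0.] shift [ 0.   -0.    0.92] -> [ 0.491 -0.137  0.128]
```

arm_command:
  series: [0,0,0,0.4,0.44,0,1,0,0,0,0.4,0.44,0,1,0,0,0,0.4,0.44,0,1,0,0,0,0.4,0.44,0.36,1,0,0,0,0.4,0.44,0.36,1]

```text
t: 7.62
eef_pos: [0.4897, -0.1357, 0.2181]
ee_rot: [3.137, 0.001, -1.358]
force: [-0.2, 0.3, 0.6]
width: 0.0878
gripper_force: 0.0
```

arm_command:
  series: [0,0,0,0,0,0.3,1,0,0,0,0,0,0.6,1,0,0,0,0,0,0.75,1,0,0,0,0,0,0.84,1,0,0,0,0,0,0.92,1,0,0,0,0,0,0.92,0,0,0,0,0,0,0.92,0,0,0,0,0,0,0.92,0]
  force: 30

```text
t: 8.62
eef_pos: [0.4913, -0.1363, 0.1288]
ee_rot: [-3.141, -0.0, -1.359]
force: [0.5, 0.2, -0.9]
width: 0.063
gripper_force: 0.0
```

arm_command:
  series: [0,0,0,0,0,0,0,0,0,0,0,0,0,0,0,0,0,0,0,0,0,0,0,0,0,0,0,0,0,0,0,0,0,0,0,0,0,0,0,0,0,0]

```text
t: 9.38
eef_pos: [0.4911, -0.1362, 0.1283]
ee_rot: [-3.141, -0.0, -1.358]
force: [0.2, 0.4, -1.0]
width: 0.0148
gripper_force: 30.0
```

arm_command:
  series: [0,0,0,0,-0.1,0,0,0,0,0,0,-0.2,0,0,0,0,0,0,-0.3,0,0,0,0,0,0,-0.38,0,0,0,0,0,0,-0.43,0,0,0,0,0,0,-0.43,0,0]

```text
t: 10.12
eef_pos: [0.5298, -0.1278, 0.1277]
ee_rot: [3.135, 0.001, -1.359]
force: [-12.3, -1.7, 9.3]
width: 0.0152
gripper_force: 30.0
```

arm_command:
  series: [0,0,0,0.1,0,0,0,0,0,0,0.22,0,0,0,0,0,0,0.34,0,0,0,0,0,0,0.46,0,0,0,0,0,0,0.58,0,0,0,0,0,0,0.68,0,0,0,0,0,0,0.75,0,0,0,0,0,0,0.75,0,0,0]

```text
t: 11.12
eef_pos: [0.546, -0.2018, 0.1279]
ee_rot: [3.136, 0.0, -1.359]
force: [-10.8, -4.1, 5.1]
width: 0.0154
gripper_force: 30.0
```

arm_command:
  series: [0,0,0,0.12,0.03,0,0,0,0,0,0.24,0.03,0,0,0,0,0,0.36,0.03,0,0,0,0,0,0.48,0.03,0,0,0,0,0,0.6,0.03,0,0,0,0,0,0.7,0.03,0,0,0,0,0,0.78,0.03,0,0,0,0,0,0.78,0.03,0,0]

```text
t: 12.12
eef_pos: [0.5626, -0.2786, 0.1283]
ee_rot: [-3.141, -0.001, -1.359]
force: [-3.2, -3.0, 0.1]
width: 0.0151
gripper_force: 30.0
```

arm_command:
  series: [0,0,0,0,0,0,1,0,0,0,0,0,0,1,0,0,0,0,0,0,1,0,0,0,0,0,-0.4,1,0,0,0,0,0,-0.9,1,0,0,0,0,0,-1,1,0,0,0,0,0,-1,1]

```text
t: 13.0
eef_pos: [0.5628, -0.2771, 0.229]
ee_rot: [-3.14, -0.0, -1.358]
force: [0.1, -0.3, -0.5]
width: 0.0795
gripper_force: 0.0
```

```bash
python3 - <<'E'
from h import *
q=arm.get_state();print(q["q"],q["eef_pos"])
s=arm.grab_frame("side");t=arm.grab_frame("top");w=arm.grab_frame("wrist")
cv2.imwrite("pics/m5.png",np.vstack([np.hstack([cv2.resize(w,(400,300)),cv2.resize(t,(400,300))]),cv2.resize(s[100:250,200:400],(800,600))[:300]]))
E
```

```text
[-1.47037955e-01  2.68250803e-01 -7.15695852e-02 -2.84795294e-04
 -1.22894636e+00  3.59658285e-01] [ 0.56279387 -0.27713861  0.22896659]
```

View pics/m5.png

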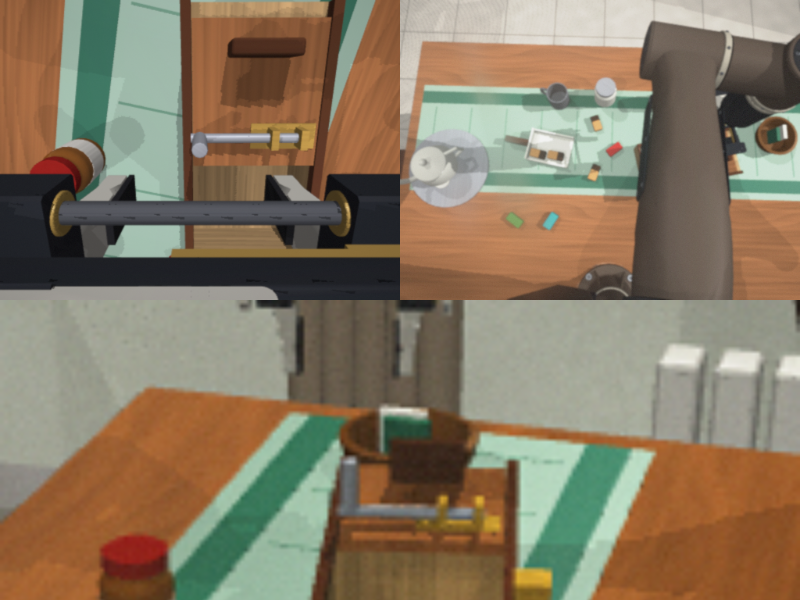

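The lid is open with its edge past the compartment and the bolt is drawn. Next I move to look at the tray.

```bash
python3 - <<'E'
from h import *
r=down(-1.738)
plan([([.553,.41,.34],down(-1.359)),([.553,.41,.34],r)])
E
```

```text
turn [0.001 0.001 0.   ] shift [-6.735 -1.361 -1.128] -> [0.553 0.41  0.34 ]
turn [ 0.    -0.     0.241] shift [0. 0. 0.] -> [0.553 0.41  0.34 ]
```

arm_command:
  series: [0,0,0,0,0,-1,1,0,0,0,0,0,-1,1,0,0,0,-0.96,-0.2,-1,1,0,0,0,-0.96,-0.2,-1,1]

```text
t: 13.65
eef_pos: [0.5613, -0.1777, 0.3272]
ee_rot: [3.14, 0.001, -1.359]
force: [1.2, -0.3, 0.1]
width: 0.0876
gripper_force: 0.0
```

arm_command:
  series: [0,0,0,-0.96,-0.19,0,1,0,0,0,-0.96,-0.19,0,1]

```text
t: 13.9
eef_pos: [0.5594, -0.0792, 0.3269]
ee_rot: [3.14, 0.0, -1.357]
force: [-0.1, 0.4, -0.2]
width: 0.0878
gripper_force: 0.0
```

arm_command:
  series: [0,0,0,-0.96,-0.19,0,1,0,0,0,-0.96,-0.19,0,1]

```text
t: 14.15
eef_pos: [0.5577, 0.0187, 0.3268]
ee_rot: [3.14, 0.0, -1.357]
force: [0.4, -0.3, 0.0]
width: 0.0876
gripper_force: 0.0
```

arm_command:
  series: [0,0,0,-0.96,-0.19,0,1,0,0,0,-0.96,-0.19,0,1]

```text
t: 14.4
eef_pos: [0.556, 0.1165, 0.3267]
ee_rot: [3.139, -0.0, -1.357]
force: [0.4, -1.2, -0.7]
width: 0.088
gripper_force: 0.0
```

arm_command:
  series: [0,0,0,-0.96,-0.19,0,1,0,0,0,-0.96,-0.19,0,1]

```text
t: 14.65
eef_pos: [0.5544, 0.2144, 0.3265]
ee_rot: [3.139, -0.001, -1.357]
force: [1.4, -1.0, -0.4]
width: 0.0878
gripper_force: 0.0
```

arm_command:
  series: [0,0,0,-0.96,-0.19,0,1,0,0,0,-0.96,-0.19,0,1]

```text
t: 14.9
eef_pos: [0.5527, 0.3123, 0.3262]
ee_rot: [3.139, -0.001, -1.357]
force: [-0.0, -0.7, 0.1]
width: 0.0875
gripper_force: 0.0
```

arm_command:
  series: [0,0,0.24,-0.96,-0.19,-0.1,1,0,0,0.24,-0.96,-0.19,-0.1,1,0,0,0.24,-0.96,-0.19,-0.1,1,0,0,0.24,-0.96,-0.19,-0.1,1]

```text
t: 15.4
eef_pos: [0.5515, 0.4075, 0.3368]
ee_rot: [3.14, -0.002, -1.733]
force: [0.5, -0.2, 0.6]
width: 0.0877
gripper_force: 0.0
```

```bash
python3 - <<'E'
from h import *
st=arm.get_state();print(st["q"],st["eef_pos"],st["ee_rot"])
c=arm.camera_model("wrist");im=arm.grab_frame("wrist");cv2.imwrite("pics/w6.png",im);np.savez("w6.npz",**c)
cv2.imwrite("pics/t6.png",arm.grab_frame("top"))
E
```

```text
[ 9.19809900e-01  3.33616585e-01  2.57794002e-01 -7.55822146e-05
 -1.49731842e+00 -1.08243678e+00] [0.55148659 0.40749433 0.33675828] [ 3.14042603e+00 -2.03523422e-03 -1.73342765e+00]
```

View pics/w6.png

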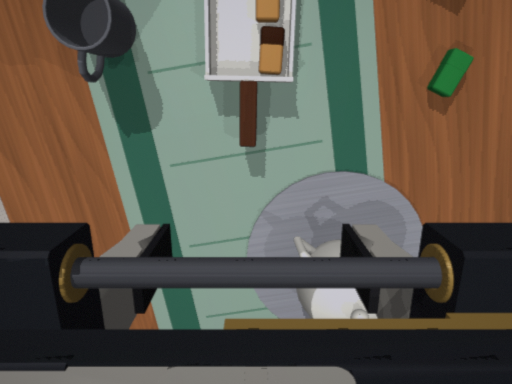

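The wrist view shows the tray handle from (249,82) to (248,147) and the back wall at row 80 from columns 206 to 293. The teapot plate edge is near (250..420,170+).

```bash
python3 - <<'E'
from h import *
c=dict(np.load("w6.npz"));O=lambda l,z:onz(c,l,z).round(4).tolist()
h=O([[240,147],[257,147],[241,82],[258,82]],.044);print("handle",h)
b=np.array(O([[206,80],[293,80]],.04));print("back",b,np.linalg.norm(b[0]-b[1]))
print("sides",O([[206,40],[294,40],[208,5],[298,5]],.034))
print("plate",O([[340,172],[260,215],[300,185]],.01),"spout",O([[298,240]],.09))
E
```

```text
handle [[0.5729, 0.4038, 0.044], [0.5492, 0.4077, 0.044], [0.5563, 0.3177, 0.044], [0.5338, 0.3214, 0.044]]
back [[0.6027 0.3074 0.04  ]
 [0.4867 0.3264 0.04  ]] 0.11754573577973808
sides [[0.5933, 0.2574, 0.034], [0.478, 0.2763, 0.034], [0.5824, 0.2168, 0.034], [0.4674, 0.2356, 0.034]]
plate [[0.4294, 0.472, 0.01], [0.5628, 0.5218, 0.01], [0.4931, 0.4826, 0.01]] spout [[0.5132, 0.5369, 0.09]]
```

```bash
python3 - <<'E'
from h import *
r=down(-1.742)
plan([([.549,.340,.18],r),([.549,.340,.09],r),([.549,.340,.0],r)])
E
```

```text
turn [ 0.    -0.     0.005] shift [ 0.663 -0.082  1.579] -> [0.549 0.34  0.18 ]
turn [0. 0. 0.] shift [ 0.  -0.   0.9] -> [0.549 0.34  0.09 ]
turn [0. 0. 0.] shift [ 0.  -0.   0.9] -> [0.549 0.34  0.   ]
```

arm_command:
  series: [0,0,0.005,0.66,-0.08,0.8,1,0,0,0.005,0.66,-0.08,0.8,1,0,0,0.005,0.66,-0.08,0.8,1]

```text
t: 15.88
eef_pos: [0.5477, 0.3377, 0.2563]
ee_rot: [3.139, -0.003, -1.745]
force: [0.1, -0.3, 0.9]
width: 0.0876
gripper_force: 0.0
```

arm_command:
  series: [0,0,0,0,0,0.5,1,0,0,0,0,0,1,1,0,0,0,0,0,1,1]

```text
t: 16.25
eef_pos: [0.5475, 0.3397, 0.1557]
ee_rot: [3.138, -0.005, -1.744]
force: [0.6, 0.6, 0.8]
width: 0.0876
gripper_force: 0.0
```

arm_command:
  series: [0,0,0,0,0,0.5,1,0,0,0,0,0,0.9,1,0,0,0,0,0,1,1,0,0,0,0,0,1,1,0,0,0,0,0,1,1]

```text
t: 16.88
eef_pos: [0.5502, 0.3425, 0.0609]
ee_rot: [-3.139, 0.003, -1.743]
force: [0.1, 0.3, -0.1]
width: 0.0876
gripper_force: 0.0
```

```bash
python3 - <<'E'
from h import *
st=arm.get_state();print(st["eef_pos"],st["ee_rot"],st["force"])
plan([([.549,.340,.0],down(-1.742))])
E
```

```text
[0.55017867 0.34252405 0.06092172] [-3.13918074e+00  2.85487880e-03 -1.74290516e+00] [ 0.06795261  0.3260718  -0.05257937]
turn [-0.002  0.002 -0.001] shift [0.029 0.009 0.609] -> [0.549 0.34  0.   ]
```

arm_command:
  series: [0,0,0,0.03,0,0.2,1,0,0,0,0.03,0,0.35,1,0,0,0,0.03,0,0.45,1,0,0,0,0.03,0,0.52,1,0,0,0,0.03,0,0.56,1,0,0,0,0.03,0,0.56,1]

```text
t: 17.62
eef_pos: [0.5483, 0.3384, 0.0021]
ee_rot: [3.141, -0.0, -1.743]
force: [0.9, 0.7, 0.5]
width: 0.0875
gripper_force: 0.0
```

arm_command:
  series: [0,0,0,0,0,0,0,0,0,0,0,0,0,0,0,0,0,0,0,0,0,0,0,0,0,0,0,0,0,0,0,0,0,0,0,0,0,0,0,0,0,0,0,0,0,0,0,0,0,0,0,0,0,0,0,0]
  force: 60

```text
t: 18.62
eef_pos: [0.5484, 0.3384, 0.0023]
ee_rot: [-3.141, 0.0, -1.743]
force: [0.4, 0.2, -1.4]
width: 0.0238
gripper_force: 60.0
```

```bash
python3 - <<'E'
from h import *
st=arm.get_state();print(st["eef_pos"],st["ee_rot"],st["force"],st["width"],st["gripper_force"],st["q"])
E
```

```text
[0.54839795 0.33843102 0.002287  ] [-3.14143309e+00  1.04229399e-04 -1.74328372e+00] [ 0.40061813  0.24618346 -1.38508456] 0.023750372442786008 59.990825057029724 [ 8.55182480e-01  5.00263041e-01 -2.88958496e-01  1.17478335e-04
 -7.81403097e-01 -1.02775327e+00]
```

arm_command:
  series: [0,0,0,0,0,-0.05,0,0,0,0,0,0,-0.2,0,0,0,0,0,0,-0.4,0,0,0,0,0,0,-0.6,0,0,0,0,0,0,-0.8,0,0,0,0,0,0,-0.92,0,0,0,0,0,0,-1,0,0,0,0,0,0,-1,0]

```text
t: 19.62
eef_pos: [0.5484, 0.3385, 0.1027]
ee_rot: [-3.141, 0.001, -1.743]
force: [-0.2, -0.2, -3.8]
width: 0.0238
gripper_force: 60.0
```

arm_command:
  series: [0,0,0,0,0,-0.05,0,0,0,0,0,0,-0.2,0,0,0,0,0,0,-0.4,0,0,0,0,0,0,-0.6,0,0,0,0,0,0,-0.8,0,0,0,0,0,0,-0.92,0,0,0,0,0,0,-1,0,0,0,0,0,0,-1,0]

```text
t: 20.62
eef_pos: [0.5484, 0.3385, 0.2026]
ee_rot: [-3.141, 0.001, -1.743]
force: [0.3, -0.2, -4.2]
width: 0.0235
gripper_force: 60.0
```

```bash
python3 - <<'E'
from h import *
st=arm.get_state();print(st["eef_pos"],st["ee_rot"],st["force"],st["moment"],st["width"],st["gripper_force"])
w=arm.grab_frame("wrist");s=arm.grab_frame("side")
cv2.imwrite("pics/m7.png",np.vstack([np.hstack([cv2.resize(w,(400,300)),cv2.resize(s,(400,300))]),cv2.resize(s[120:270,150:350],(800,600))[:300]]))
sp=st["eef_pos"]
plan([([.45,.13,.26],down(-1.361)),([.4356,-.003,.197],down(-1.361)*R.from_rotvec([0,0,0]))])
E
```

```text
[0.54836365 0.3385082  0.20260895] [-3.14130713e+00  5.38814599e-04 -1.74334997e+00] [ 0.27208406 -0.24727752 -4.17365367] [ 0.27158342 -0.01216644  0.01145402] 0.02352757102823399 59.988808035850525
turn [ 0.001 -0.    -0.244] shift [ 2.219  0.608 -0.582] -> [0.45 0.13 0.26]
turn [0. 0. 0.] shift [1.271 0.418 0.63 ] -> [ 0.436 -0.003  0.197]
```

View pics/m7.png

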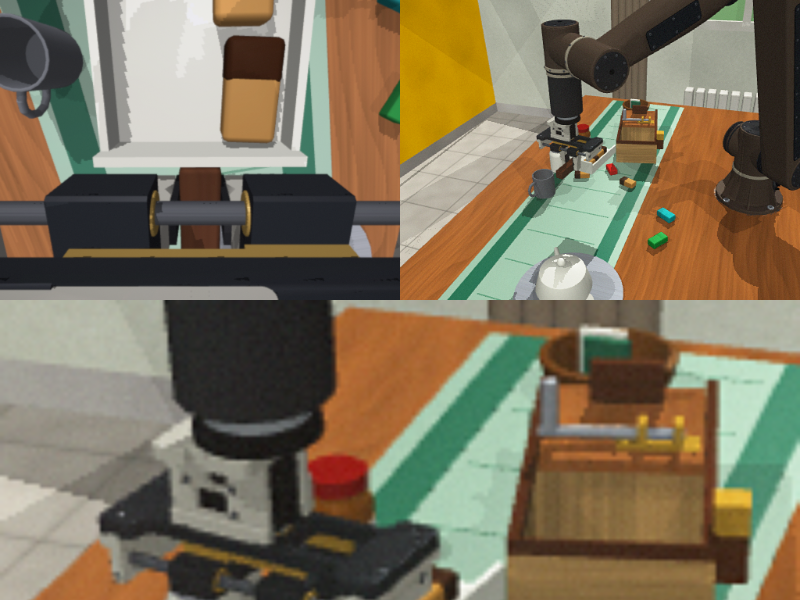

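The tray is held level with both bars on it, and the side crop shows the compartment open. I'll carry it slowly toward the chest.

arm_command:
  series: [0,0,-0.02,0.05,0.01,-0.02,0,0,0,-0.06,0.15,0.04,-0.05,0,0,0,-0.1,0.28,0.08,-0.08,0,0,0,-0.14,0.41,0.11,-0.11,0,0,0,-0.18,0.54,0.15,-0.14,0,0,0,-0.21,0.65,0.18,-0.17,0,0,0,-0.235,0.71,0.19,-0.19,0,0,0,-0.244,0.74,0.2,-0.19,0]

```text
t: 21.72
eef_pos: [0.5156, 0.2683, 0.2213]
ee_rot: [3.142, -0.0, -1.359]
force: [-0.3, -0.2, -3.7]
width: 0.0237
gripper_force: 60.0
```

arm_command:
  series: [0,0,0,0.04,0.03,-0.02,0,0,0,0,0.12,0.09,-0.05,0,0,0,0,0.23,0.18,-0.08,0,0,0,0,0.34,0.26,-0.11,0,0,0,0,0.45,0.34,-0.14,0,0,0,0,0.54,0.41,-0.17,0,0,0,0,0.59,0.45,-0.19,0,0,0,0,0.61,0.464,-0.19,0]

```text
t: 22.72
eef_pos: [0.4832, 0.1993, 0.2406]
ee_rot: [-3.141, 0.0, -1.36]
force: [0.3, -0.4, -3.6]
width: 0.0238
gripper_force: 60.0
```

arm_command:
  series: [0,0,0,0.04,0.03,-0.02,0,0,0,0,0.12,0.09,-0.05,0,0,0,0,0.23,0.18,-0.08,0,0,0,0,0.34,0.26,-0.11,0,0,0,0,0.45,0.34,-0.14,0,0,0,0,0.54,0.41,-0.17,0,0,0,0,0.59,0.45,-0.19,0,0,0,0,0.61,0.464,-0.19,0]

```text
t: 23.72
eef_pos: [0.4506, 0.1299, 0.2596]
ee_rot: [-3.141, 0.0, -1.36]
force: [0.6, -0.7, -3.7]
width: 0.024
gripper_force: 60.0
```

```bash
python3 - <<'E'
from h import *
st=arm.get_state();print(st["eef_pos"],st["ee_rot"],st["force"],st["q"])
h=np.array([.2085,-.978,0]);Rl=down(-1.361)
def pose(lip,th):
    r=Rl*R.from_rotvec([0,th,0]); return np.array(lip)-r.apply([.182,0,-.004]),r
print(pose([0,0,0],.4)[1].apply([1,0,0]))
lip=[.4702,-.1656,.12]
plan([pose([lip[0],lip[1],.2],0),pose(lip,.25),pose(lip,.5),pose(lip,.8)])
E
```

```text
[0.4506283  0.12993683 0.25956183] [-3.14099337e+00  3.08919326e-04 -1.36031196e+00] [ 0.57366999 -0.6975246  -3.74239029] [ 7.02061355e-01 -2.08019052e-02 -3.39747839e-01  1.10930864e-05
 -1.25117626e+00 -4.91580567e-01]
[ 0.1918208  -0.90086521  0.38941834]
turn [-0.  0.  0.] shift [1.111 0.425 0.635] -> [0.432 0.012 0.196]
turn [-0.     0.159 -0.   ] shift [ 0.066 -0.     1.249] -> [0.434 0.006 0.071]
turn [-0.     0.159  0.   ] shift [ 0.066 -0.     0.449] -> [ 0.437 -0.011  0.029]
turn [-0.     0.191  0.   ] shift [ 0.093 -0.     0.536] -> [ 0.444 -0.044 -0.013]
```

```bash
python3 - <<'E'
from h import *
Rl=down(-1.361)
def pose(lip,th):
    r=Rl*R.from_rotvec([0,-th,0]); return np.array(lip)-r.apply([.182,0,-.004]),r
xy=[.4702,-.1656]
lip=xy+[.125]
W=[pose(xy+[.17],0),pose(lip,.2),pose(lip,.42),pose(lip,.7)]
plan(W)
print("sub"); 
for a in (.25,.3,.34,.38,.42): plan([pose(lip,a)],W[1])
for a in (.5,.6,.7,.8): plan([pose(lip,a)],W[2])
E
```

```text
turn [-0.  0.  0.] shift [1.111 0.425 0.935] -> [0.432 0.012 0.166]
turn [ 0.    -0.127 -0.   ] shift [ 0.028 -0.     0.088] -> [0.433 0.01  0.157]
turn [-0.   -0.14 -0.  ] shift [ 0.035 -0.    -0.398] -> [ 0.435 -0.001  0.196]
turn [-0.    -0.178  0.   ] shift [ 0.06   0.    -0.505] -> [ 0.441 -0.027  0.239]
sub
turn [ 0.    -0.032 -0.   ] shift [ 0.     0.    -0.091] -> [0.433 0.008 0.166]
turn [ 0.    -0.064 -0.   ] shift [ 0.005 -0.    -0.182] -> [0.434 0.006 0.175]
turn [ 0.    -0.089  0.   ] shift [ 0.012  0.    -0.254] -> [0.434 0.004 0.182]
turn [ 0.    -0.115  0.   ] shift [ 0.022 -0.    -0.326] -> [0.435 0.001 0.189]
turn [-0.   -0.14 -0.  ] shift [ 0.035 -0.    -0.398] -> [ 0.435 -0.001  0.196]
turn [ 0.    -0.051 -0.   ] shift [ 0.003  0.    -0.146] -> [ 0.437 -0.008  0.209]
turn [ 0.    -0.115  0.   ] shift [ 0.022  0.    -0.326] -> [ 0.438 -0.016  0.224]
turn [-0.    -0.178  0.   ] shift [ 0.06   0.    -0.505] -> [ 0.441 -0.027  0.239]
turn [-0.    -0.242  0.   ] shift [ 0.115  0.    -0.678] -> [ 0.443 -0.039  0.253]
```

arm_command:
  series: [0,0,0,0.05,0.02,0.02,0,0,0,0,0.15,0.06,0.06,0,0,0,0,0.27,0.1,0.12,0,0,0,0,0.39,0.15,0.18,0,0,0,0,0.47,0.18,0.24,0,0,0,0,0.53,0.2,0.28,0,0,0,0,0.56,0.21,0.3,0,0,0,0,0.56,0.21,0.3,0]

```text
t: 24.72
eef_pos: [0.4419, 0.0709, 0.2292]
ee_rot: [-3.142, -0.0, -1.36]
force: [-0.6, -0.5, -2.9]
width: 0.0234
gripper_force: 60.0
```

arm_command:
  series: [0,0,0,0.05,0.02,0.05,0,0,0,0,0.15,0.06,0.16,0,0,0,0,0.27,0.1,0.3,0,0,0,0,0.39,0.15,0.44,0,0,0,0,0.47,0.18,0.54,0,0,0,0,0.53,0.205,0.6,0,0,0,0,0.55,0.215,0.63,0,0,0,0,0.55,0.215,0.63,0]

```text
t: 25.72
eef_pos: [0.4325, 0.0128, 0.1663]
ee_rot: [-3.141, -0.0, -1.36]
force: [0.4, 0.6, -3.5]
width: 0.0234
gripper_force: 60.0
```

arm_command:
  series: [0,-0.03,0,0,0,0.03,0,0,-0.06,0,0.01,0,0.05,0,0,-0.09,0,0.02,0,0.07,0,0,-0.127,0,0.03,0,0.09,0,0,-0.127,0,0.03,0,0.09,0]

```text
t: 26.35
eef_pos: [0.4336, 0.0094, 0.1574]
ee_rot: [-3.141, 0.2, -1.362]
force: [0.9, 0.1, -2.9]
width: 0.0237
gripper_force: 60.0
```

arm_command:
  series: [0,-0.032,0,0,0,-0.09,0,0,-0.064,0,0.005,0,-0.18,0,0,-0.077,0,0.01,0,-0.22,0,0,-0.089,0,0.012,0,-0.254,0,0,-0.102,0,0.017,0,-0.29,0,0,-0.115,0,0.022,0,-0.326,0,0,-0.14,0,0.035,0,-0.398,0,0,-0.14,0,0.035,0,-0.398,0]

```text
t: 27.35
eef_pos: [0.4358, -0.0019, 0.1956]
ee_rot: [-3.141, 0.42, -1.361]
force: [0.4, -0.2, -3.5]
width: 0.0235
gripper_force: 60.0
```

arm_command:
  series: [0,-0.025,0,0,0,-0.07,0,0,-0.051,0,0.003,0,-0.146,0,0,-0.08,0,0.01,0,-0.23,0,0,-0.115,0,0.022,0,-0.326,0,0,-0.145,0,0.04,0,-0.415,0,0,-0.178,0,0.06,0,-0.505,0,0,-0.178,0,0.06,0,-0.505,0,0,-0.178,0,0.06,0,-0.505,0]

```text
t: 28.35
eef_pos: [0.4407, -0.0266, 0.239]
ee_rot: [3.141, 0.698, -1.361]
force: [-0.1, 0.4, -2.8]
width: 0.0236
gripper_force: 60.0
```

```bash
python3 - <<'E'
from h import *
st=arm.get_state();print(st["eef_pos"],R.from_euler("xyz",st["ee_rot"]).as_matrix()[:,0],st["force"],st["q"])
w=arm.grab_frame("wrist");s=arm.grab_frame("side")
cv2.imwrite("pics/m8.png",np.hstack([cv2.resize(w,(400,300)),cv2.resize(s[100:250,200:400],(400,300))]))
E
```

```text
[ 0.44068458 -0.02662025  0.23899297] [ 0.15988009 -0.74933874 -0.64259615] [-0.06528174  0.40072212 -2.75922729] [-0.22858622  0.2235167  -0.0762404  -0.62107757 -1.60571476  0.52482647]
```

View pics/m8.png

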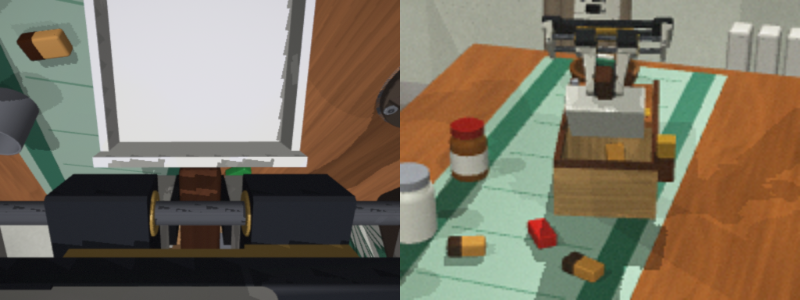

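The tray pan is empty and a bar is visible inside the compartment. I'll level the tray and put it back where it stood.

```bash
python3 - <<'E'
from h import *
a=down(-1.361);b=down(-1.743)
plan([([.432,.04,.25],a),([.545,.33,.22],a),([.5484,.3385,.10],b),([.5484,.3385,.003],b)])
E
```

```text
turn [0.    0.444 0.001] shift [-0.579 -0.055  0.346] -> [0.432 0.04  0.25 ]
turn [0. 0. 0.] shift [-2.601 -1.709  0.3  ] -> [0.545 0.33  0.22 ]
turn [ 0.    -0.     0.243] shift [-0.076 -0.051  1.2  ] -> [0.548 0.338 0.1  ]
turn [0. 0. 0.] shift [ 0.   -0.    0.97] -> [0.548 0.338 0.003]
```

arm_command:
  series: [0,0.09,0,-0.12,-0.01,0.07,0,0,0.18,0,-0.24,-0.02,0.14,0,0,0.27,0,-0.36,-0.03,0.21,0,0,0.36,0,-0.48,-0.045,0.28,0,0,0.444,0,-0.58,-0.055,0.346,0,0,0.444,0,-0.58,-0.055,0.346,0]

```text
t: 29.2
eef_pos: [0.431, 0.0432, 0.2505]
ee_rot: [-3.14, 0.001, -1.351]
force: [-0.2, -0.3, -4.0]
width: 0.0236
gripper_force: 60.0
```

arm_command:
  series: [0,0,0,-0.25,-0.17,0.03,0,0,0,0,-0.55,-0.37,0.06,0,0,0,0,-0.87,-0.57,0.1,0,0,0,0,-0.87,-0.57,0.1,0]

```text
t: 29.7
eef_pos: [0.4701, 0.138, 0.2394]
ee_rot: [3.14, 0.003, -1.359]
force: [-0.4, -0.5, -1.8]
width: 0.0236
gripper_force: 60.0
```

arm_command:
  series: [0,0,0,-0.25,-0.17,0.03,0,0,0,0,-0.55,-0.37,0.06,0,0,0,0,-0.87,-0.57,0.1,0,0,0,0,-0.87,-0.57,0.1,0]

```text
t: 30.2
eef_pos: [0.5079, 0.2352, 0.2293]
ee_rot: [3.14, 0.002, -1.359]
force: [-0.6, -0.0, -4.1]
width: 0.0237
gripper_force: 60.0
```

arm_command:
  series: [0,0,0,-0.25,-0.17,0.03,0,0,0,0,-0.55,-0.37,0.06,0,0,0,0,-0.87,-0.57,0.1,0,0,0,0,-0.87,-0.57,0.1,0,0,0,0,-0.87,-0.57,0.1,0]

```text
t: 30.82
eef_pos: [0.5446, 0.3298, 0.2202]
ee_rot: [3.141, 0.001, -1.361]
force: [0.1, 0.1, -2.9]
width: 0.0237
gripper_force: 60.0
```

arm_command:
  series: [0,0,0.06,-0.02,-0.01,0.05,0,0,0,0.12,-0.04,-0.03,0.2,0,0,0,0.18,-0.06,-0.04,0.4,0,0,0,0.243,-0.08,-0.05,0.6,0,0,0,0.243,-0.08,-0.05,0.8,0,0,0,0.243,-0.08,-0.05,0.8,0,0,0,0.243,-0.08,-0.05,0.8,0]

```text
t: 31.7
eef_pos: [0.5485, 0.3394, 0.1419]
ee_rot: [-3.141, 0.003, -1.742]
force: [0.8, -0.7, -1.8]
width: 0.0235
gripper_force: 60.0
```

```bash
python3 - <<'E'
from h import *
st=arm.get_state();print(st["eef_pos"],st["ee_rot"])
b=down(-1.743)
plan([([.5484,.3385,.003],b)])
E
```

```text
[0.54853993 0.33942498 0.14189154] [-3.14105446e+00  2.60742967e-03 -1.74194946e+00]
turn [-0.     0.002  0.001] shift [1.300e-02 1.000e-03 1.389e+00] -> [0.548 0.338 0.003]
```

arm_command:
  series: [0,0,0,0.01,0,0.3,0,0,0,0,0.01,0,0.6,0,0,0,0,0.01,0,0.85,0,0,0,0,0.01,0,0.95,0,0,0,0,0.01,0,0.95,0]

```text
t: 32.33
eef_pos: [0.5481, 0.3389, 0.046]
ee_rot: [3.141, 0.002, -1.742]
force: [0.3, -0.7, -1.1]
width: 0.0238
gripper_force: 60.0
```

arm_command:
  series: [0,0,0,0,0,0.1,0,0,0,0,0,0,0.2,0,0,0,0,0,0,0.3,0,0,0,0,0,0,0.36,0,0,0,0,0,0,0.4,0,0,0,0,0,0,0.43,0,0,0,0,0,0,0.44,0,0,0,0,0,0,0.44,0]

```text
t: 33.33
eef_pos: [0.5479, 0.339, 0.0023]
ee_rot: [3.141, 0.002, -1.742]
force: [-2.1, -1.0, 3.0]
width: 0.0238
gripper_force: 60.0
```

arm_command:
  series: [0,0,0,0,0,0,1,0,0,0,0,0,0,1,0,0,0,0,0,0,1,0,0,0,0,0,0,1,0,0,0,0,0,-0.3,1,0,0,0,0,0,-0.8,1,0,0,0,0,0,-1,1,0,0,0,0,0,-1,1]

```text
t: 34.33
eef_pos: [0.5487, 0.3397, 0.1037]
ee_rot: [-3.14, 0.005, -1.742]
force: [-0.9, -0.4, -0.8]
width: 0.0875
gripper_force: 0.0
```

arm_command:
  series: [0,0,0,0,0,-0.5,1,0,0,0,0,0,-1,1,0,0,0,0,0,-1,1]

```text
t: 34.7
eef_pos: [0.5495, 0.3399, 0.2052]
ee_rot: [-3.138, 0.006, -1.741]
force: [0.4, -0.7, -0.8]
width: 0.0875
gripper_force: 0.0
```

```bash
cat >> h.py <<'E'
def bars(n,z=.022,im=None):
    c=arm.camera_model(n); im=arm.grab_frame(n) if im is None else im
    h=cv2.cvtColor(im,cv2.COLOR_BGR2HSV)
    g=cv2.inRange(h,(8,110,150),(22,255,255)); g=cv2.morphologyEx(g,cv2.MORPH_OPEN,np.ones((3,3)))
    out=[]
    for k in cv2.findContours(g,cv2.RETR_EXTERNAL,cv2.CHAIN_APPROX_NONE)[0]:
        a=cv2.contourArea(k)
        if a>25:
            r=cv2.minAreaRect(k); p=onz(c,[r[0]],z)[0]; out.append((np.round(r[0],0),a,np.round(r[1],0),p.round(3)))
    return im,c,out
E
python3 - <<'E'
from h import *
im,c,o=bars("top")
for x in o:
    if .35<x[3][0]<.8 and -.1<x[3][1]<.5: print(x)
s=arm.grab_frame("side");print(arm.get_state()["eef_pos"],arm.get_state()["ee_rot"],arm.get_state()["q"])
cv2.imwrite("pics/m9.png",np.vstack([cv2.resize(im[120:270,60:460],(800,300)),cv2.resize(s[110:300,150:403],(800,600))[:300]]))
E
```

```text
(array([247., 223.]), 95.0, array([ 9., 13.]), array([0.435, 0.069, 0.022]))
(array([252., 160.]), 78.5, array([12.,  8.]), array([0.627, 0.06 , 0.022]))
[0.54744187 0.33848941 0.2007895 ] [ 3.14027796e+00  1.47712496e-03 -1.74206314e+00] [ 0.85514943  0.31280003 -0.07361148 -0.00204054 -1.1838028  -1.02564571]
```

View pics/m9.png

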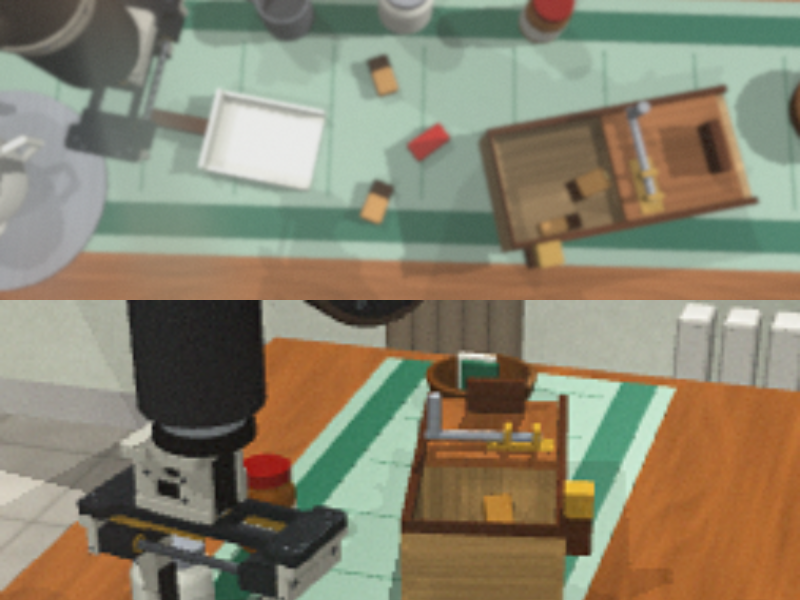

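The tray stands empty and upright. Both tray bars lie in the compartment, and the strays are still at (382,75) and (377,200) in the upper panel.

```bash
python3 - <<'E'
from h import *
c=arm.camera_model("top")
def T(l,z):return onz(c,[[60+x/2,120+y/2] for x,y in l],z)
C=np.array([.4921,-.2683]);M=np.array([[np.cos(.21),-np.sin(.21)],[np.sin(.21),np.cos(.21)]])
for n,l in(("s1",[[378,62],[384,82]]),("s2",[[382,187],[374,210]])):
    p=T(l,.022);print(n,p.round(3).tolist(),"ang",np.arctan2(*(p[0]-p[1])[[1,0]]))
for n,l in(("b1",[[572,190],[600,180]]),("b2",[[577,221],[548,226]])):
    p=T(l,.03);print(n,((p[:,:2]-C)@M).round(3).tolist())
# precise via mask golden+dark
im=arm.grab_frame("top");h=cv2.cvtColor(im,cv2.COLOR_BGR2HSV)
ref=np.median(im[150:230,225:275].reshape(-1,3),0)
for n,(x0,x1,y0,y1) in(("s1",(240,262,143,172)),("s2",(238,262,208,234))):
    R_=im[y0:y1,x0:x1].astype(int); m=((R_[...,2]>R_[...,1]+5)).astype(np.uint8)
    k=max(cv2.findContours(m,cv2.RETR_EXTERNAL,cv2.CHAIN_APPROX_NONE)[0],key=cv2.contourArea)
    r=cv2.minAreaRect(k);b=cv2.boxPoints(r)+[x0,y0];P=onz(c,b,.015);L=[np.linalg.norm(P[i]-P[i-1]).round(3) for i in range(4)]
    i=int(np.argmax(L));d=P[i]-P[i-1];print(n,P.mean(0).round(4),L,"ang",np.arctan2(d[1],d[0]))
E
```

```text
s1 [[0.655, 0.07, 0.022], [0.624, 0.06, 0.022]] ang 0.3113255607259251
s2 [[0.464, 0.058, 0.022], [0.43, 0.069, 0.022]] ang -0.3043996121115286
b1 [[-0.014, 0.053], [-0.007, 0.009]]
b2 [[-0.059, 0.056], [-0.059, 0.099]]
s1 [0.6354 0.0621 0.015 ] [np.float64(0.057), np.float64(0.033), np.float64(0.058), np.float64(0.033)] ang -2.8034187887476683
s2 [0.4428 0.0666 0.015 ] [np.float64(0.033), np.float64(0.058), np.float64(0.034), np.float64(0.057)] ang -0.34727997032515084
```

```bash
python3 - <<'E'
from h import *
a=down(-1.742);b=down(-2.80)
plan([([.628,.0594,.20],a),([.628,.0594,.09],b),([.628,.0594,-.008],b)])
E
```

```text
turn [ 0.001 -0.    -0.   ] shift [ 2.608 -1.272 -0.004] -> [0.628 0.059 0.2  ]
turn [-0.    -0.     0.674] shift [ 0.  -0.   1.1] -> [0.628 0.059 0.09 ]
turn [0. 0. 0.] shift [ 0.   -0.    0.98] -> [ 0.628  0.059 -0.008]
```

arm_command:
  series: [0,0,0,0.87,-0.42,0,1,0,0,0,0.87,-0.42,0,1,0,0,0,0.87,-0.42,0,1]

```text
t: 35.22
eef_pos: [0.5741, 0.2431, 0.1994]
ee_rot: [3.139, -0.001, -1.745]
force: [0.6, 0.6, -0.4]
width: 0.0877
gripper_force: 0.0
```

arm_command:
  series: [0,0,0,0.87,-0.42,0,1,0,0,0,0.87,-0.42,0,1,0,0,0,0.87,-0.42,0,1]

```text
t: 35.6
eef_pos: [0.6008, 0.1511, 0.1996]
ee_rot: [3.139, -0.0, -1.744]
force: [0.4, 0.0, 0.1]
width: 0.0877
gripper_force: 0.0
```

arm_command:
  series: [0,0,0,0.87,-0.43,0,1,0,0,0.1,0.87,-0.43,0,1,0,0,0.3,0.87,-0.43,0,1,0,0,0.674,0.87,-0.43,0,1,0,0,0.674,0.87,-0.43,0,1,0,0,0.674,0.87,-0.43,0,1,0,0,0.674,0.87,-0.43,0,1,0,0,0.674,0.87,-0.43,0,1]

```text
t: 36.6
eef_pos: [0.6282, 0.0609, 0.1999]
ee_rot: [3.14, -0.001, -2.798]
force: [-0.3, -0.3, 0.5]
width: 0.0878
gripper_force: 0.0
```

arm_command:
  series: [0,0,0,0,0,0.5,1,0,0,0,0,0,1,1,0,0,0,0,0,1,1]

```text
t: 36.98
eef_pos: [0.6254, 0.0596, 0.0969]
ee_rot: [3.14, -0.008, -2.797]
force: [-0.1, 0.8, 0.3]
width: 0.0877
gripper_force: 0.0
```

```bash
python3 - <<'E'
from h import *
st=arm.get_state();print(st["eef_pos"],st["ee_rot"])
plan([([.628,.0594,-.008],down(-2.80))])
im,c,o=bars("side",.015)
for x in o:
    if .35<x[3][0]<.8 and -.05<x[3][1]<.5: print(x)
im=arm.grab_frame("wrist");cv2.imwrite("pics/w10.png",np.hstack([cv2.resize(im,(400,300)),cv2.resize(arm.grab_frame("side")[150:300,150:350],(400,300))]))
E
```

```text
[0.62544576 0.05956515 0.09688095] [ 3.139721   -0.00834426 -2.79746918]
turn [ 0.001 -0.005  0.002] shift [-0.032 -0.012  1.049] -> [ 0.628  0.059 -0.008]
(array([294., 232.]), 58.5, array([12.,  7.]), array([0.435, 0.065, 0.015]))
(array([236., 221.]), 55.5, array([ 6., 11.]), array([0.625, 0.059, 0.015]))
```

View pics/w10.png

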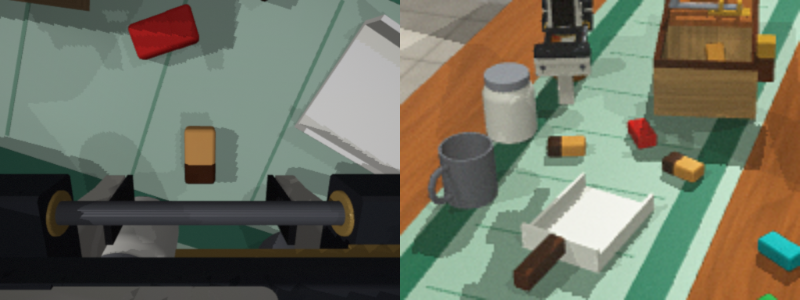

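The wrist view shows the bar aligned with the fingers at (200,155) in the half-size panel, and the sugar jar's side behind the left finger at (140,240). I'm checking clearance before going lower.

```bash
python3 - <<'E'
from h import *
c=arm.camera_model("wrist");s=512/400
print(onz(c,np.array([[200,155],[186,127],[215,127],[186,183],[215,183]])*s,.022).round(4))
st=arm.get_state();p=st["eef_pos"];r=R.from_euler("xyz",st["ee_rot"])
print("jar in tool (side cap)",r.inv().apply(np.array([.7503,.0323,.1])-p))
sc=arm.camera_model("side");o=onz(sc,[[150+507/400*200-200,0]],0)
g=[[150+(507-400)/2,150+73/2]];print("jar from side cap",onz(sc,g,.11))
E
```

```text
[[0.6377 0.0646 0.022 ]
 [0.6147 0.0415 0.022 ]
 [0.6049 0.0688 0.022 ]
 [0.6723 0.0611 0.022 ]
 [0.6618 0.0903 0.022 ]]
jar in tool (side cap) [-0.10383679 -0.0670708   0.00321731]
jar from side cap [[0.74139788 0.0379709  0.11      ]]
```

arm_command:
  series: [0,-0.005,0,-0.02,0,0.3,1,0,-0.005,0,-0.02,0,0.6,1,0,-0.005,0,-0.02,0,0.75,1,0,-0.005,0,-0.02,0,0.85,1,0,-0.005,0,-0.02,0,0.92,1,0,-0.005,0,-0.02,0,0.92,1]

```text
t: 37.88
eef_pos: [0.6305, 0.0608, 0.0092]
ee_rot: [3.14, 0.008, -2.8]
force: [-0.5, -0.2, -0.2]
width: 0.0876
gripper_force: 0.0
```

arm_command:
  series: [0,0,0,0,0,0.04,1,0,0,0,0,0,0.08,1,0,0,0,0,0,0.08,1]

```text
t: 38.25
eef_pos: [0.6302, 0.0607, 0.0008]
ee_rot: [3.14, 0.008, -2.801]
force: [0.1, 1.1, 0.2]
width: 0.0877
gripper_force: 0.0
```

arm_command:
  series: [0,0,0,0,0,0,0,0,0,0,0,0,0,0,0,0,0,0,0,0,0,0,0,0,0,0,0,0,0,0,0,0,0,0,0,0,0,0,0,0,0,0,0,0,0,0,0,0,0,0,0,0,0,0,0,0]
  force: 20

```text
t: 39.25
eef_pos: [0.6304, 0.0608, 0.0011]
ee_rot: [3.14, 0.008, -2.801]
force: [0.6, -0.1, 0.3]
width: 0.0312
gripper_force: 20.0
```

arm_command:
  series: [0,0,0,0,0,0,0.5,0,0,0,0,0,0,0.5,0,0,0,0,0,0.04,0.5,0,0,0,0,0,0.08,0.5,0,0,0,0,0,0.1,0.5,0,0,0,0,0,0.1,0.5]

```text
t: 40.0
eef_pos: [0.6303, 0.0607, -0.0093]
ee_rot: [3.14, 0.007, -2.801]
force: [0.7, -0.2, -0.1]
width: 0.0441
gripper_force: 0.0
```

arm_command:
  series: [0,0,0,0,0,0,0,0,0,0,0,0,0,0,0,0,0,0,0,0,0,0,0,0,0,0,0,0,0,0,0,0,0,0,0,0,0,0,0,0,0,0]
  force: 20

```text
t: 40.75
eef_pos: [0.6306, 0.0609, -0.0088]
ee_rot: [3.14, 0.008, -2.8]
force: [0.2, 0.7, 1.1]
width: 0.0316
gripper_force: 20.0
```

arm_command:
  series: [0,0,0,0,0,-0.2,0,0,0,0,0,0,-0.5,0,0,0,0,0,0,-0.8,0,0,0,0,0,0,-1,0,0,0,0,0,0,-1,0]

```text
t: 41.38
eef_pos: [0.6308, 0.0607, 0.0927]
ee_rot: [3.14, 0.011, -2.8]
force: [-0.1, -0.7, -1.2]
width: 0.0319
gripper_force: 20.0
```

arm_command:
  series: [0,0,0,0,0,-0.3,0,0,0,0,0,0,-0.7,0,0,0,0,0,0,-1,0,0,0,0,0,0,-1,0]

```text
t: 41.88
eef_pos: [0.6301, 0.0603, 0.1927]
ee_rot: [3.14, 0.011, -2.8]
force: [-1.7, 0.3, -1.3]
width: 0.0319
gripper_force: 20.0
```

```bash
python3 - <<'E'
from h import *
st=arm.get_state();print(st["eef_pos"],st["ee_rot"],st["width"])
C=np.array([.4921,-.2683]);M=np.array([[np.cos(.21),-np.sin(.21)],[np.sin(.21),np.cos(.21)]])
W=lambda x,y,z:[*(C+M@[x,y]),z]
a=down(-1.361)
plan([(st["eef_pos"],a),(W(.035,.118,.20),a),(W(.035,.118,.055),a)])
E
```

```text
[0.63014832 0.06032973 0.19269333] [ 3.14011628  0.01143293 -2.80035211] 0.03194541905526624
turn [-0.004  0.007 -0.916] shift [0. 0. 0.] -> [0.63  0.06  0.193]
turn [0. 0. 0.] shift [ 1.747  1.685 -0.073] -> [ 0.502 -0.146  0.2  ]
turn [0. 0. 0.] shift [ 0.   -0.    1.45] -> [ 0.502 -0.146  0.055]
```

arm_command:
  series: [0,0,-0.916,0,0,0,0,0,0,-0.916,0,0,0,0,0,0,-0.916,0,0,0,0,0,0,-0.916,0,0,0,0,0,0,-0.916,0,0,0,0,0,0,-0.916,0,0,0,0,0,0,-0.916,0,0,0,0,0,0,-0.916,0,0,0,0]

```text
t: 42.88
eef_pos: [0.6282, 0.0599, 0.1888]
ee_rot: [-3.137, 0.003, -1.357]
force: [-0.4, 0.5, 0.1]
width: 0.0319
gripper_force: 20.0
```

arm_command:
  series: [0,0,0,0.4,0.4,-0.04,0,0,0,0,0.92,0.84,-0.04,0,0,0,0,0.92,0.84,-0.04,0]

```text
t: 43.25
eef_pos: [0.5632, -0.05, 0.1926]
ee_rot: [-3.137, 0.003, -1.365]
force: [0.5, 0.2, -0.1]
width: 0.032
gripper_force: 20.0
```

arm_command:
  series: [0,0,0,0.5,0.5,-0.04,0,0,0,0,0.92,0.84,-0.04,0,0,0,0,0.92,0.84,-0.04,0,0,0,0,0.92,0.84,-0.04,0]

```text
t: 43.75
eef_pos: [0.5029, -0.1548, 0.1964]
ee_rot: [-3.135, 0.003, -1.363]
force: [-0.3, -0.1, -0.8]
width: 0.0316
gripper_force: 20.0
```

```bash
python3 - <<'E'
from h import *
st=arm.get_state();print(st["eef_pos"],st["ee_rot"],st["width"])
C=np.array([.4921,-.2683]);M=np.array([[np.cos(.21),-np.sin(.21)],[np.sin(.21),np.cos(.21)]])
print((st["eef_pos"][:2]-C)@M)
plan([([*(C+M@[.035,.108]),.055],down(-1.361))])
E
```

```text
[ 0.5029419  -0.15479069  0.19638828] [-3.13467894e+00  3.02338654e-03 -1.36253580e+00] 0.03155916365650376
[0.03426585 0.10875551]
turn [-0.004  0.002 -0.001] shift [0.012 0.002 1.414] -> [ 0.504 -0.155  0.055]
```

arm_command:
  series: [0,0,0,0.01,0,0.4,0,0,0,0,0.01,0,0.8,0,0,0,0,0.01,0,1,0,0,0,0,0.01,0,1,0]

```text
t: 44.25
eef_pos: [0.5032, -0.1543, 0.0952]
ee_rot: [-3.138, 0.003, -1.36]
force: [-0.5, -0.7, 0.5]
width: 0.0319
gripper_force: 20.0
```

arm_command:
  series: [0,0,0,0,0,0.2,0,0,0,0,0,0,0.36,0,0,0,0,0,0,0.4,0,0,0,0,0,0,0.4,0.6,0,0,0,0,0,0.4,0.6,0,0,0,0,0,0.4,0.6,0,0,0,0,0,0,0.6,0,0,0,0,0,-0.3,0.6]

```text
t: 45.25
eef_pos: [0.5042, -0.1558, 0.1295]
ee_rot: [-3.132, 0.002, -1.361]
force: [0.8, -0.2, -0.4]
width: 0.0528
gripper_force: 0.0
```

arm_command:
  series: [0,0,0,0,0,-0.5,0.6,0,0,0,0,0,-1,1,0,0,0,0,0,-1,1,0,0,0,-1,0,-1,1,0,0,0,-1,0,-1,1,0,0,0,-1,0,-1,1]

```text
t: 46.0
eef_pos: [0.4817, -0.0565, 0.228]
ee_rot: [-3.132, 0.003, -1.359]
force: [-0.3, -0.5, 0.6]
width: 0.0873
gripper_force: 0.0
```

```bash
python3 - <<'E'
from h import *
st=arm.get_state();print(st["eef_pos"],st["ee_rot"],st["width"])
im,c,o=bars("top",.015)
for x in o:
    if .35<x[3][0]<.8 and -.3<x[3][1]<.5: print(x)
im,c,o=bars("side",.015)
for x in o:
    if .35<x[3][0]<.8 and -.3<x[3][1]<.5: print(x)
cv2.imwrite("pics/s11.png",im)
b=down(-.347)
plan([([.4428,.0666,.15],b),([.4428,.0666,-.008],b)])
E
```

```text
[ 0.48173513 -0.05645151  0.22801385] [-3.13244680e+00  2.97831313e-03 -1.35882584e+00] 0.08730902052403386
(array([336., 232.]), 55.0, array([ 7., 11.]), array([ 0.417, -0.194,  0.015]))
(array([249., 223.]), 54.5, array([12.,  6.]), array([0.437, 0.063, 0.015]))
(array([356., 210.]), 114.0, array([11., 13.]), array([ 0.483, -0.252,  0.015]))
(array([368., 194.]), 148.0, array([26., 11.]), array([ 0.534, -0.289,  0.015]))
(array([294., 232.]), 57.5, array([12.,  7.]), array([0.435, 0.065, 0.015]))
turn [-0.006 -0.001 -0.645] shift [-1.298  0.132  0.78 ] -> [0.443 0.067 0.15 ]
turn [0. 0. 0.] shift [ 0.   -0.    1.58] -> [ 0.443  0.067 -0.008]
```

arm_command:
  series: [-0.006,0,-0.645,-0.9,0.09,0,1,-0.006,0,-0.645,-1,0.13,0,1,-0.006,0,-0.645,-1,0.13,0,1,-0.006,0,-0.645,-1,0.13,0.4,1,-0.006,0,-0.645,-1,0.13,0.4,1,-0.006,0,-0.645,-1,0.13,0.4,1,-0.006,0,-0.645,-1,0.13,0.4,1]

```text
t: 46.98
eef_pos: [0.4492, 0.0364, 0.1875]
ee_rot: [3.14, -0.001, -0.35]
force: [0.3, -0.2, 0.6]
width: 0.0877
gripper_force: 0.0
```

```bash
python3 - <<'E'
from h import *
st=arm.get_state();print(st["eef_pos"],st["ee_rot"],st["width"])
b=down(-.347)
plan([([.4428,.0666,.09],b),([.4428,.0666,-.008],b)])
E
```

```text
[0.44920772 0.03638094 0.18749995] [ 3.13962845e+00 -6.11784748e-04 -3.50379388e-01] 0.08772856560028053
turn [ 0.001 -0.    -0.002] shift [-0.165 -0.264  0.974] -> [0.443 0.067 0.09 ]
turn [0. 0. 0.] shift [ 0.   -0.    0.98] -> [ 0.443  0.067 -0.008]
```

arm_command:
  series: [0,0,0,-0.16,-0.26,0.4,1,0,0,0,-0.16,-0.26,0.9,1,0,0,0,-0.16,-0.26,0.97,1,0,0,0,-0.16,-0.26,0.97,1]

```text
t: 47.48
eef_pos: [0.4435, 0.0666, 0.0914]
ee_rot: [3.139, -0.001, -0.35]
force: [-0.1, 0.4, 0.8]
width: 0.0878
gripper_force: 0.0
```

arm_command:
  series: [0,0,0,0,0,0.3,1,0,0,0,0,0,0.6,1,0,0,0,0,0,0.75,1,0,0,0,0,0,0.85,1,0,0,0,0,0,0.93,1,0,0,0,0,0,0.98,1,0,0,0,0,0,0.98,1]

```text
t: 48.35
eef_pos: [0.443, 0.0667, -0.0073]
ee_rot: [3.14, -0.001, -0.349]
force: [0.7, 0.4, 0.4]
width: 0.0876
gripper_force: 0.0
```

arm_command:
  series: [0,0,0,0,0,0,0,0,0,0,0,0,0,0,0,0,0,0,0,0,0,0,0,0,0,0,0,0,0,0,0,0,0,0,0,0,0,0,0,0,0,0,0,0,0,0,0,0,0,0,0,0,0,0,0,0]
  force: 20

```text
t: 49.35
eef_pos: [0.4428, 0.0667, -0.0074]
ee_rot: [3.14, -0.001, -0.348]
force: [0.1, 1.3, -0.0]
width: 0.0318
gripper_force: 20.0
```

arm_command:
  series: [0,0,0,0,0,-0.2,0,0,0,0,0,0,-0.5,0,0,0,0,0,0,-0.8,0,0,0,0,0,0,-1,0,0,0,0,0,0,-1,0]

```text
t: 49.98
eef_pos: [0.4437, 0.0674, 0.094]
ee_rot: [-3.141, -0.003, -0.348]
force: [0.2, -0.4, -0.7]
width: 0.0315
gripper_force: 20.0
```

arm_command:
  series: [0,0,0,0,0,-0.3,0,0,0,0,0,0,-0.7,0,0,0,0,0,0,-1,0,0,0,0,0,0,-1,0]

```text
t: 50.48
eef_pos: [0.4437, 0.0676, 0.1938]
ee_rot: [-3.141, -0.003, -0.348]
force: [-0.3, 0.4, -1.0]
width: 0.0317
gripper_force: 20.0
```

```bash
python3 - <<'E'
from h import *
st=arm.get_state();print(st["eef_pos"],st["ee_rot"],st["width"],st["q"])
C=np.array([.4921,-.2683]);M=np.array([[np.cos(.21),-np.sin(.21)],[np.sin(.21),np.cos(.21)]])
a=down(-1.361)
plan([(st["eef_pos"],a),([*(C+M@[-.015,.116]),.2],a),([*(C+M@[-.015,.116]),.065],a)])
E
```

```text
[0.44371786 0.06755404 0.19382344] [-3.14069897e+00 -2.84738764e-03 -3.48356702e-01] 0.03172673714457129 [ 0.5943584  -0.0136347  -0.48742447  0.00200153 -1.09461113  0.62716714]
turn [-0.001 -0.001  0.645] shift [0. 0. 0.] -> [0.444 0.068 0.194]
turn [0. 0. 0.] shift [ 2.226  0.376 -0.062] -> [ 0.453 -0.158  0.2  ]
turn [0. 0. 0.] shift [ 0.   -0.    1.35] -> [ 0.453 -0.158  0.065]
```

arm_command:
  series: [0,0,0.645,0,0,0,0,0,0,0.645,0,0,0,0,0,0,0.645,0,0,0,0,0,0,0.645,0,0,0,0,0,0,0.645,0,0,0,0,0,0,0.645,0,0,0,0,0,0,0.645,0,0,0,0]

```text
t: 51.35
eef_pos: [0.442, 0.0667, 0.191]
ee_rot: [3.139, -0.002, -1.361]
force: [-0.2, -0.7, -1.2]
width: 0.0319
gripper_force: 20.0
```

arm_command:
  series: [0,0,0,0.4,0.07,-0.02,0,0,0,0,0.74,0.125,-0.02,0,0,0,0,0.74,0.125,-0.02,0]

```text
t: 51.72
eef_pos: [0.4453, -0.0096, 0.1938]
ee_rot: [3.14, -0.002, -1.362]
force: [0.4, 0.5, 0.5]
width: 0.032
gripper_force: 20.0
```

arm_command:
  series: [0,0,0,0.4,0.07,-0.02,0,0,0,0,0.74,0.125,-0.02,0,0,0,0,0.74,0.125,-0.02,0]

```text
t: 52.1
eef_pos: [0.4487, -0.0841, 0.1961]
ee_rot: [3.14, -0.002, -1.363]
force: [-0.9, 0.9, -0.6]
width: 0.0316
gripper_force: 20.0
```

arm_command:
  series: [0,0,0,0.4,0.07,-0.02,0,0,0,0,0.74,0.125,-0.02,0,0,0,0,0.74,0.125,-0.02,0,0,0,0,0.74,0.125,-0.02,0]

```text
t: 52.6
eef_pos: [0.4521, -0.1573, 0.1985]
ee_rot: [3.141, -0.001, -1.361]
force: [0.1, -0.2, -1.3]
width: 0.0321
gripper_force: 20.0
```

arm_command:
  series: [0,0,0,0,0,0.4,0,0,0,0,0,0,0.7,0,0,0,0,0,0,0.9,0,0,0,0,0,0,0.95,0,0,0,0,0,0,0.95,0]

```text
t: 53.22
eef_pos: [0.4525, -0.1575, 0.1043]
ee_rot: [3.141, -0.002, -1.36]
force: [0.4, -0.1, -0.3]
width: 0.0315
gripper_force: 20.0
```

```bash
python3 - <<'E'
from h import *
st=arm.get_state();print(st["eef_pos"],st["ee_rot"],st["width"])
C=np.array([.4921,-.2683]);M=np.array([[np.cos(.21),-np.sin(.21)],[np.sin(.21),np.cos(.21)]])
print((st["eef_pos"][:2]-C)@M)
E
```

```text
[ 0.45252561 -0.1575167   0.10431528] [ 3.14147272e+00 -1.90632882e-03 -1.36037681e+00] 0.03153862638644989
[-0.0156111   0.11659917]
```

arm_command:
  series: [0,0,0,0,0,0.12,0,0,0,0,0,0,0.22,0,0,0,0,0,0,0.25,0,0,0,0,0,0,0.25,0.55,0,0,0,0,0,0.25,0.55,0,0,0,0,0,0.25,0.55,0,0,0,0,0,0,0.55,0,0,0,0,0,-0.3,0.55]

```text
t: 54.22
eef_pos: [0.4518, -0.1581, 0.1344]
ee_rot: [3.14, -0.002, -1.362]
force: [0.0, 0.3, 0.4]
width: 0.0484
gripper_force: 0.0
```

arm_command:
  series: [0,0,0,0,0,-0.5,0.6,0,0,0,0,0,-1,1,0,0,0,-0.5,0,-1,1,0,0,0,-1,0,-1,1,0,0,0,-1,0,-1,1]

```text
t: 54.85
eef_pos: [0.4311, -0.0578, 0.2345]
ee_rot: [-3.14, -0.001, -1.358]
force: [-0.4, -0.0, 0.3]
width: 0.0856
gripper_force: 0.0
```

arm_command:
  series: [0,0,0,0,0,-1,1,0,0,0,0,0,-1,1,0,0,0,0,0,-1,1]

```text
t: 55.22
eef_pos: [0.433, -0.0603, 0.337]
ee_rot: [-3.136, -0.002, -1.362]
force: [-0.3, -0.7, -1.2]
width: 0.0875
gripper_force: 0.0
```

```bash
python3 - <<'E'
from h import *
st=arm.get_state();print(st["eef_pos"],st["ee_rot"],st["width"])
w=arm.grab_frame("wrist");t=arm.grab_frame("top");s=arm.grab_frame("side")
cv2.imwrite("pics/m12.png",np.vstack([np.hstack([cv2.resize(w,(400,300)),cv2.resize(s[100:250,200:400],(400,300))]),cv2.resize(t[120:270,60:460],(800,300))]))
plan([([.5626,-.2786,.24],down(-1.360)),([.5626,-.2786,.128],down(-1.360))])
E
```

```text
[ 0.43295546 -0.06025767  0.33697466] [-3.13591080e+00 -2.11739055e-03 -1.36190830e+00] 0.08746882753743289
turn [ 0.001 -0.001 -0.001] shift [ 2.407 -0.837  0.933] -> [ 0.563 -0.279  0.24 ]
turn [0. 0. 0.] shift [ 0.   -0.    1.12] -> [ 0.563 -0.279  0.128]
```

View pics/m12.png

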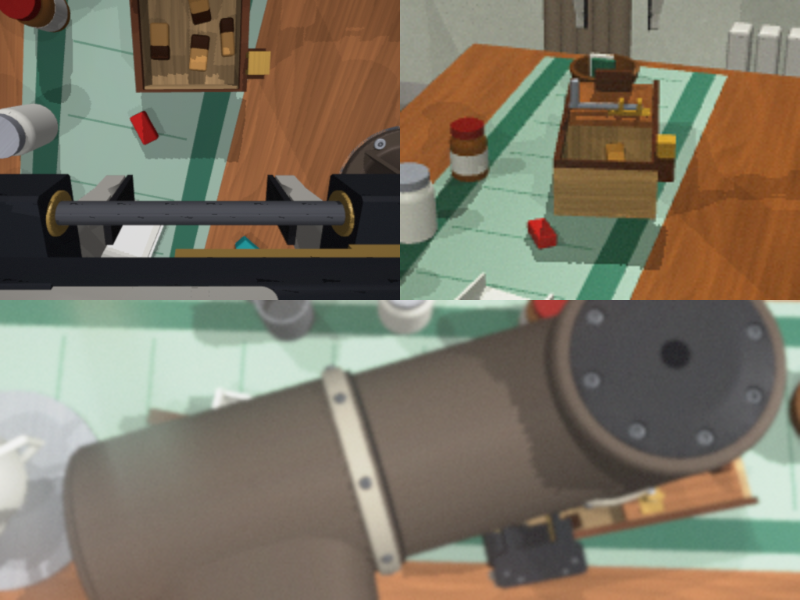

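All four bars lie flat in the compartment, at about (160,40), (200,12), (200,52) and (228,36) in the wrist panel, and no strays are left. Now I re-grip the knob where I left it.

arm_command:
  series: [0,0,0,0.8,-0.28,0,1,0,0,0,0.8,-0.28,0,1]

```text
t: 55.62
eef_pos: [0.4758, -0.1341, 0.3322]
ee_rot: [3.138, -0.002, -1.362]
force: [-0.1, 1.1, -0.3]
width: 0.0876
gripper_force: 0.0
```

arm_command:
  series: [0,0,0,0.8,-0.28,0,1,0,0,0,0.8,-0.28,0,1]

```text
t: 55.88
eef_pos: [0.5197, -0.2072, 0.3316]
ee_rot: [3.137, -0.001, -1.364]
force: [-0.8, 0.6, -0.8]
width: 0.0876
gripper_force: 0.0
```

arm_command:
  series: [0,0,0,0.8,-0.28,0,1,0,0,0,0.8,-0.28,0.6,1,0,0,0,0.8,-0.28,0.93,1,0,0,0,0.8,-0.28,0.93,1,0,0,0,0.8,-0.28,0.93,1]

```text
t: 56.5
eef_pos: [0.564, -0.2776, 0.2428]
ee_rot: [-3.141, -0.003, -1.361]
force: [0.7, -0.1, 0.1]
width: 0.0877
gripper_force: 0.0
```

```bash
python3 - <<'E'
from h import *
st=arm.get_state();print(st["eef_pos"],st["ee_rot"])
plan([([.5626,-.2784,.15],down(-1.360)),([.5626,-.2784,.128],down(-1.360))])
E
```

```text
[ 0.56395785 -0.27758621  0.24278973] [-3.14067741e+00 -3.01981749e-03 -1.36116905e+00]
turn [-0.001 -0.002 -0.001] shift [0.002 0.016 0.928] -> [ 0.563 -0.278  0.15 ]
turn [0. 0. 0.] shift [ 0.   -0.    0.22] -> [ 0.563 -0.278  0.128]
```

arm_command:
  series: [0,0,0,0,0.015,0.4,1,0,0,0,0,0.015,0.8,1,0,0,0,0,0.015,0.95,1,0,0,0,0,0.015,1,1,0,0,0,0,0.015,1,1]

```text
t: 57.12
eef_pos: [0.563, -0.278, 0.1429]
ee_rot: [-3.14, -0.003, -1.361]
force: [-1.1, 0.4, -0.6]
width: 0.0873
gripper_force: 0.0
```

arm_command:
  series: [0,0,0,0,0,0.08,1,0,0,0,0,0,0.15,1,0,0,0,0,0,0.15,0,0,0,0,0,0,0.15,0,0,0,0,0,0,0.15,0,0,0,0,0,0,0.15,0,0,0,0,0,0,0.15,0,0,0,0,0,0,0.15,0]
  force: 30

```text
t: 58.12
eef_pos: [0.562, -0.2779, 0.1263]
ee_rot: [3.142, -0.002, -1.362]
force: [-0.0, -0.5, -0.9]
width: 0.0332
gripper_force: 0.0
```

arm_command:
  series: [0,0,0,0,0,0,0,0,0,0,0,0,0,0,0,0,0,0,0,0,0,0,0,0,0,0,0,0]

```text
t: 58.62
eef_pos: [0.562, -0.2779, 0.1263]
ee_rot: [3.141, -0.002, -1.362]
force: [0.9, -0.5, 0.3]
width: 0.0151
gripper_force: 30.0
```

arm_command:
  series: [0,0,0,-0.08,0,0,0,0,0,0,-0.2,0,0,0,0,0,0,-0.32,0,0,0,0,0,0,-0.44,0,0,0,0,0,0,-0.56,0,0,0,0,0,0,-0.68,0,0,0,0,0,0,-0.76,0,0,0,0,0,0,-0.8,0,0,0]

```text
t: 59.62
eef_pos: [0.5451, -0.199, 0.1262]
ee_rot: [3.141, -0.002, -1.361]
force: [-1.7, -3.3, 1.1]
width: 0.0149
gripper_force: 30.0
```

arm_command:
  series: [0,0,0,-0.1,0,0,0,0,0,0,-0.22,0,0,0,0,0,0,-0.34,0,0,0,0,0,0,-0.46,0,0,0,0,0,0,-0.56,0,0,0,0,0,0,-0.64,0,0,0,0,0,0,-0.69,0,0,0,0,0,0,-0.69,0,0,0]

```text
t: 60.62
eef_pos: [0.5304, -0.1311, 0.126]
ee_rot: [3.141, -0.001, -1.361]
force: [-5.7, 0.2, 5.9]
width: 0.0153
gripper_force: 30.0
```

arm_command:
  series: [0,0,0,-0.02,0,0,0,0,0,0,-0.04,0,0,0,0,0,0,-0.06,0,0,0,0,0,0,-0.06,0,0,0]

```text
t: 61.12
eef_pos: [0.5294, -0.1268, 0.126]
ee_rot: [3.141, -0.003, -1.362]
force: [-3.6, -6.4, 4.0]
width: 0.0149
gripper_force: 30.0
```

arm_command:
  series: [0,0,0,-0.02,0,0,0,0,0,0,-0.04,0,0,0,0,0,0,-0.04,0,0,0,0,0,0,-0.04,0,0,0]

```text
t: 61.62
eef_pos: [0.5291, -0.1259, 0.1261]
ee_rot: [3.14, -0.007, -1.362]
force: [1.0, -24.2, -2.5]
width: 0.0152
gripper_force: 30.0
```

arm_command:
  series: [0,0,0,0.02,0,0,0,0,0,0,0.02,0.1,0,0,0,0,0,0.02,0.2,0,0,0,0,0,0.02,0.3,0,0,0,0,0,0.02,0.36,0,0,0,0,0,0.02,0.4,0,0,0,0,0,0.02,0.4,0,0]

```text
t: 62.5
eef_pos: [0.4917, -0.1345, 0.1263]
ee_rot: [-3.14, -0.005, -1.361]
force: [4.9, -17.1, -4.8]
width: 0.0149
gripper_force: 30.0
```

arm_command:
  series: [0,0,0,0,0.02,0,0,0,0,0,0,0.04,0,0,0,0,0,0,0.04,0,0]

```text
t: 62.88
eef_pos: [0.4883, -0.1352, 0.1264]
ee_rot: [-3.139, -0.005, -1.361]
force: [5.1, -16.0, -4.8]
width: 0.0152
gripper_force: 30.0
```

arm_command:
  series: [0,0,0,0,0.02,0,0,0,0,0,0,0.04,0,0,0,0,0,0,0.04,0,0]

```text
t: 63.25
eef_pos: [0.4851, -0.1359, 0.1265]
ee_rot: [-3.138, -0.005, -1.361]
force: [7.2, -17.3, -6.2]
width: 0.0146
gripper_force: 30.0
```

arm_command:
  series: [0,0,0,0,0.02,0,0,0,0,0,0,0.03,0,0,0,0,0,0,0.03,0,0]

```text
t: 63.62
eef_pos: [0.4849, -0.1359, 0.1268]
ee_rot: [-3.133, -0.006, -1.361]
force: [15.5, -15.3, -12.7]
width: 0.0151
gripper_force: 30.0
```

arm_command:
  series: [0,0,0,0.02,-0.04,0,0,0,0,0,0.02,-0.04,0,1,0,0,0,0.02,-0.04,0,1,0,0,0,0.02,-0.04,0,1,0,0,0,0.02,-0.04,0,1,0,0,0,0.02,-0.04,-0.4,1,0,0,0,0.02,-0.04,-0.9,1,0,0,0,0.02,-0.04,-1,1]

```text
t: 64.62
eef_pos: [0.4857, -0.1359, 0.2296]
ee_rot: [-3.136, -0.003, -1.361]
force: [0.9, 0.4, -0.4]
width: 0.0797
gripper_force: 0.0
```

arm_command:
  series: [0,0,0,-0.4,0,-1,1,0,0,0,-0.4,0,-1,1,0,0,0,-0.4,0,-1,1,0,0,0,-0.4,0,-1,1]

```text
t: 65.12
eef_pos: [0.4751, -0.0962, 0.3251]
ee_rot: [3.141, -0.001, -1.361]
force: [-0.2, -0.7, -0.3]
width: 0.0874
gripper_force: 0.0
```

```bash
python3 - <<'E'
from h import *
st=arm.get_state();print(st["eef_pos"],st["width"],st["force"])
c=arm.camera_model("wrist");im=arm.grab_frame("wrist")
p=proj(c,[[.4906,-.1376,.164]])[0];print("expected knob px",p)
# bright grey blob near expected knob
x0,y0=(p-35).astype(int);S=im[max(y0,0):y0+70,x0:x0+70].astype(int)
m=((S.max(2)-S.min(2)<25)&(S.mean(2)>90)).astype(np.uint8)
n,l,s,ce=cv2.connectedComponentsWithStats(m)
for i in range(1,n):
    if s[i,4]>40: 
        q=ce[i]+[x0,max(y0,0)];print(s[i],q.round(1),onz(c,[q],.164).round(4))
# lid/handle: dark handle top
hp=proj(c,[[.4856,-.2375,.145]])[0];print("handle expected",hp)
a,b=(hp-[60,40]).astype(int);b=max(b,0);H=im[b:b+80,a:a+120].astype(int);d=(H.sum(2)<170).astype(np.uint8)
n,l,s,ce=cv2.connectedComponentsWithStats(d)
for i in range(1,n):
    if s[i,4]>200: q=ce[i]+[a,b];print(s[i],q,onz(c,[q],.14).round(4))
E
```

```text
[ 0.47507513 -0.09623306  0.32510719] 0.0873719862119462 [-0.18438237 -0.73352296 -0.2561908 ]
expected knob px [249.09070926 123.52493487]
[ 32  27  38  18 442] [261.9 122.4] [[ 0.4784 -0.1414  0.164 ]]
[  0  68  67   2 133] [246.8 156.5] [[ 0.4862 -0.1045  0.164 ]]
handle expected [275.33490478  21.02559535]
[  24   17   71   24 1556] [273.27377892  28.6092545 ] [[ 0.486  -0.2314  0.14  ]]
```

```bash
python3 -c "
from station import arm
print(arm.job_done())"
```

```text
the job is handed in; nothing more can be done
None
```

I handed the job in without seeing a verdict: all four shortbread bars are in the chest, the lid is shut and the bolt home (both pushed to their hard stops), the empty tray is upright where it started, and I kept clear of the mug and jars.

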